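Stop the toy turntable, clear it, wipe off the chalk, reset the stop

TASK

Press the red mushroom stop down until it stays latched, then clear every toy off the turntable into the wooden tray. With the stop still latched, take the wiper by its handle and rub out the chalk streak from the blue dot to the red dot and back, the wiper flat and its sprung sole partly squeezed all the way but never pressed hard, and stand it back upright in the middle of its blue mat. Last, twist the mushroom clockwise so that it pops up again; leave the bead maze, the ball and the chute lever alone.

Things in the scene. Friction and masses are not known exactly. Their poses are not given: they have to be found in the camera images.
- turntable: Fixed, round dark wooden turntable, 300 mm across, its flat top 45 mm above its origin (centre of its underside); its gearbox keeps it from turning. A white chalk streak 14 mm wide runs across the top through the centre along its x axis, from a blue dot (22 mm across) at x = -80 mm to a red dot at x = +80 mm.
- streak_blue (a point): Centre of the blue dot, on the turntable's top: where the wiping starts and ends.
- streak_red (a point): Centre of the red dot, on the turntable's top: where the wiping turns back.
- stop: Yellow housing of the stop button, fixed, 76 x 76 x 44 mm high; origin: centre of its underside; the button's axis is its z axis.
- stop_top (a point): Top centre of the red mushroom head (moves with it). The head is round, 42 mm across and 24 mm high, slightly domed, its sides straight from 8 to 20 mm below this point; when up its underside is 14 mm over the housing.
- stop_plunger (a joint): Travel of the mushroom head in m: 0 up; pressed down it stops at 0.009 (under 5 N), and when let go it stays latched at about 0.007. Twisting the head clockwise and letting go lets it spring up to 0.
- stop_head (a joint): Angle of the mushroom head in rad, growing clockwise seen from above: 0 when up; as it latches it snaps to about -0.41. Twisted clockwise past 0 (at most to 0.65) against a light spring, it unlatches.
- dock: Fixed blue felt mat, 130 x 100 x 4 mm, origin at the centre of its underside: the home of the wiper.
- wiper: Loose wiping block, 0.12 kg. A wooden block 80 x 54 mm stands on a grey felt sole (76 x 50 mm); on the block is an orange handle 64 mm long (along x), 24 mm wide (along y), from 34 to 68 mm over the origin. Origin: centre of the sole's underside when not squeezed; z up.
- wiper_sole (a joint): How far the wiper's sprung sole is squeezed up into the block, in m: 0 when free, at most 0.007 (about 6 N); it starts to give at about 2 N.
- tray: Fixed open wooden tray, 260 (x) x 220 (y) x 40 mm high, walls and floor 6 mm thick; origin: centre of its underside.
- caterpillar: Red caterpillar of wooden balls on a pale wooden base with black wheels, 80 long, 34 wide, 44 mm high. Origin: centre of its underside; x along its length, z up.
- bulldozer: Yellow plastic bulldozer on black tracks, 77 long, 40 wide (blade at its +x end 44), 52 mm high, hull up to 36 mm. Origin: centre of its underside; x along its length, z up.
- tugboat: Green wooden tugboat with a white cabin and red funnel, 76 long, 38 wide, hull 26 mm high, cabin (30 wide) up to 40 mm, funnel up to 52 mm. Origin: centre of its underside; x along its length, z up.
- van: Blue toy van with a white roof, 70 long, 40 wide, 48 mm high. Origin: centre of its underside; x along its length, z up.
- bead_maze: Bystander: bead maze of glass beads on coloured wires, wooden base 100 x 150 mm, 145 mm high; origin: centre of its underside.
- ball_center (a point): Bystander: centre of the blue ball, 54 mm across, in a white dish.
- chute_lever (a joint): Bystander: orange lever beside the sorting chute, rad, 0 as it stands.
Things that resemble listed ones, but are neither listed nor needed, are in the scene too. What is shaped like the wiper but pink is not meant.

How it is judged:
By the outcome, as a careful person would: the job done as asked, in the order asked, and still so for the second after the job is handed in, with the robot touching nothing.
Of caterpillar, bulldozer, tugboat, van only 2 to 4 are there at a start; the rules pass over those that are not, and their reading is None.
At some moment in a run one of caterpillar, bulldozer, tugboat, van may be knocked a few centimetres aside while the robot is not near it.
Once in a run the grip may slacken for a moment while it holds something.
It also fails if it takes over 200 s, if anything falls off the work surface, if the arm or the gripper's body presses on something with over 40 N, if the wrist force passes 120 N, or if a joint passes its speed limit or range.

ROBOT

A 6-joint arm with a two-finger parallel gripper is mounted at the origin on the work surface. World frame = base frame: x ahead of the robot, y to its left, z up, the work surface at z = 0. Lengths are in m, angles in degrees, forces in N, time in s.
With the tool pointing down it reaches from about 0.375 to 0.925 m from the base axis. Payload 5.7 kg.
Tool frame: the origin (TCP) lies between the finger pads; the fingertips stand 14 mm ahead of it and the grasp point (between the pads) lies 5 mm behind it; z points along the fingers, y is the line along which they close (so a half turn about z gives the same grasp; the last joint's range is limited). The gripper opens to 88 mm and grips with 3 to 60 N. Pads are 20 mm wide; open, the fingers measure 115 mm over their backs; the gripper's body (75 mm by 178 mm) begins 61 mm behind the grasp point.
Start: joints at [70.64, 20.558, 86.54, -0, 72.909, -6.595], TCP at [0.133, 0.585, 0.237] pointing down, gripper open.
Joint ranges: [-170.27, 170.27], [-57.76, 135], [12.27, 136.19], [-55.21, 235.2], [11.17, 155.16], [-170.74, 170.74]. Speed limits (degrees/s): [136.94, 136.94, 180, 180, 180, 180].

INTERFACE

Orientations are given as a 3x3 rotation matrix whose columns are the frame's x, y, z axes.
In Python, from plant import arm gives the robot as it stands.
- The arm moves only by the tool apply_moves, never from a script. Its argument "rows" is a list of rows, each an object of numbers: "dx", "dy", "dz": the shift along the tool's x, y, z in m; "wx", "wy", "wz": the turn, a rotation vector about the tool's x, y, z in degrees; "hand": the opening, from -1 (shut) to 1 (fully open). In form: [{"dx": .., "dy": .., "dz": .., "wx": .., "wy": .., "wz": .., "hand": ..}, ...]. A call has 1 to 10 rows; each row shifts and turns the commanded pose from where the row before left it, along the tool's axes as they then stand; what a row does not reach is not made up. A row lasts 1/12 s, in which the tool goes at most 41.7 mm and 7.16 degrees, less where a joint would pass 70% of its speed; a pose out of reach is approached as far as the arm can. A call with a gripper value outside its range is refused whole. The fingers move at their own pace and stop on an object; "force" is the grip in N (left out, the last holds). Time passes only in rows, so rows that do not move let the fingers close. It gives the time, the measured TCP pose, the force, the opening and the grip force at its end, in the units of the state.
- arm.get_obs(): the state, without advancing time (a new reading comes with each control period).
- arm.camera(name): name is "side" or "top" or "wrist"; returns a dict with "img" (420x560x3 uint8, red, green, blue), "depth" (420x560 float32, m along the optical axis (not along the pixel's ray), 0 where there is no reading), "camera_matrix" (3x3 intrinsics, pixels), "dist_coeffs" ([k1, k2, p1, p2, k3] as OpenCV has them; the pictures are not rectified), "rvec" (rotation vector, rad) and "tvec" (3), from world to camera coordinates, as OpenCV has them; the wrist camera has in their place "tool_from_camera" (4x4, takes a point from camera to tool coordinates, whose origin is the TCP and whose axes are the flange's). Camera axes: x right, y down, z forward; pixel columns grow to the right and rows downward; lengths in m; the calibration is good to about 2 mm. A picture is of the moment at which its call begins: read the wrist's pose just before it.
- arm.close_job(): hands the job in; it is judged then, once.
Trained networks look in the newest picture that a camera, given by its name, has taken for a name from the list of things; names that differ only in an ending like _2 or _b are one class to them, and where a whole thing is asked for, a point or a joint stands for the part that bears it (a point fixed in the world has none). Each returns a list of dicts, best first, with "score" (0 to 1); they miss things now and then, are a little off and sometimes report something else, mostly with a low value. They report only what shows in the picture. A call takes as long as a camera call. They do not tell look-alikes from the thing itself.
- arm.find_in(query, camera): "at" ([x, y, z] in m, in the coordinates of the camera as it stood for that picture, good to about 4 mm: the middle of the surface that is visible of it).
- arm.trace(query, camera): "mask" (420x560 bool, what is visible of it).
The state is a dict: "time": time; "joint_pos": joint angles; "joint_vel": joint speeds; "tau": joint torques, N m; "ee_pos": TCP position; "eef_rot": TCP orientation; "ft_force": force on the tool from outside, world axes, zero at the start; "wrist_torque": the same for the moment, N m; "width": finger opening in m; "grasp_force": force on a finger pad.
Only numpy, scipy, OpenCV 4.12 (cv2) and the standard library are available. Lean on these libraries where they do the work, as an engineer would, in place of code of your own. Each camera call takes 0.05 s, during which the arm holds its last target. There are 200 camera calls.

## Working session

There is one attempt and no reset: what is moved stays moved. The work goes in short steps, Python scripts to look and compute and a tool call to move; the robot and the scene stay as the last step left them, time stands still between calls to the robot, and variables do not carry over. Pictures are saved under pics/ and viewed, at most 14 in all, crops included, and the job is handed in when it is done.

Besides the shell and the picture viewer there is one more tool, called after ">>>" as name(argument=value, ...) on one line, values as JSON. apply_moves: Moves the arm, as the interface text tells. Its arguments: {"type":"object","properties":{"rows":{"type":"array"},"force":{"type":"number"}},"required":["rows"]}

```bash
ls; mkdir -p pics; cat > h.py <<'E'
import numpy as np, cv2, json
from plant import arm
NAMES=["turntable","stop","stop_top","dock","wiper","tray","caterpillar","bulldozer","tugboat","van","bead_maze","ball_center","chute_lever"]
def T_wc(c,obs=None):
    T=np.eye(4)
    if "rvec" in c and c["rvec"] is not None:
        R=cv2.Rodrigues(np.array(c["rvec"],float))[0]; T[:3,:3]=R.T; T[:3,3]=-R.T@np.array(c["tvec"],float).ravel()
    else:
        W=np.eye(4); W[:3,:3]=np.array(obs["eef_rot"]); W[:3,3]=obs["ee_pos"]; T=W@np.array(c["tool_from_camera"])
    return T
def shot(name):
    o=arm.get_obs(); c=arm.camera(name); c["T"]=T_wc(c,o); return c
def cloud(c,mask=None):
    d=c["depth"]; m=(d>0) if mask is None else (mask&(d>0))
    v,u=np.nonzero(m); p=cv2.undistortPoints(np.c_[u,v].astype(float)[:,None],c["camera_matrix"],np.array(c["dist_coeffs"],float))[:,0]
    z=d[v,u][:,None]; P=np.c_[p*z,z]
    return P@c["T"][:3,:3].T+c["T"][:3,3],c["img"][v,u]
def save(c,fn): cv2.imwrite("pics/"+fn,c["img"][:,:,::-1])
def w(c,p): return c["T"][:3,:3]@np.array(p)+c["T"][:3,3]
E
python3 - <<'E'
from h import *
for n in("top","side"):
    c=shot(n);save(c,n+"0.png"); print(n,"cam at",c["T"][:3,3].round(2))
    for q in NAMES:
        print(q,[(round(d["score"],2),w(c,d["at"]).round(3).tolist()) for d in arm.find_in(q,n)[:3]])
E
```

```text
pics
top cam at [ 0.41 -0.06  1.47]
turntable [(0.58, [0.558, -0.023, 0.04])]
stop [(0.8, [0.421, -0.309, 0.045])]
stop_top [(0.51, [0.557, -0.021, 0.041]), (0.46, [0.425, -0.313, 0.079]), (0.27, [0.484, -0.037, 0.081])]
dock [(0.94, [0.581, -0.318, 0.005])]
wiper [(0.98, [0.348, -0.464, 0.033]), (0.93, [0.613, -0.453, 0.03]), (0.77, [0.47, -0.461, 0.03])]
tray [(0.94, [0.47, 0.34, 0.004]), (0.36, [0.483, -0.038, 0.082])]
caterpillar [(0.59, [0.482, -0.038, 0.079])]
bulldozer [(0.2, [0.6, -0.303, 0.037])]
tugboat [(0.56, [0.535, 0.055, 0.068])]
van [(0.91, [0.575, -0.095, 0.088]), (0.66, [0.555, -0.021, 0.04])]
bead_maze [(0.67, [0.778, 0.085, 0.016])]
ball_center [(0.69, [0.778, 0.089, 0.013]), (0.59, [0.735, 0.291, 0.05])]
chute_lever [(0.65, [0.748, -0.2, 0.081]), (0.16, [0.599, -0.304, 0.038])]
side cam at [ 0.02 -0.73  0.82]
turntable [(0.76, [0.534, -0.057, 0.046])]
stop [(0.79, [0.41, -0.325, 0.044])]
stop_top [(0.54, [0.419, -0.318, 0.077]), (0.4, [0.732, 0.285, 0.042])]
dock [(0.61, [0.567, -0.339, 0.005])]
wiper [(0.98, [0.584, -0.32, 0.038]), (0.9, [0.458, -0.477, 0.032]), (0.79, [0.598, -0.461, 0.034])]
tray [(0.89, [0.47, 0.342, 0.005])]
caterpillar [(0.78, [0.473, -0.049, 0.077]), (0.69, [0.566, -0.328, 0.009]), (0.33, [0.41, -0.325, 0.044])]
bulldozer []
tugboat [(0.95, [0.529, 0.046, 0.068])]
van [(0.81, [0.568, -0.105, 0.074])]
bead_maze [(0.95, [0.766, 0.076, 0.019])]
ball_center [(0.7, [0.731, 0.284, 0.041]), (0.23, [0.537, -0.053, 0.044])]
chute_lever [(0.57, [0.743, -0.202, 0.082])]
```

View pics/top0.png

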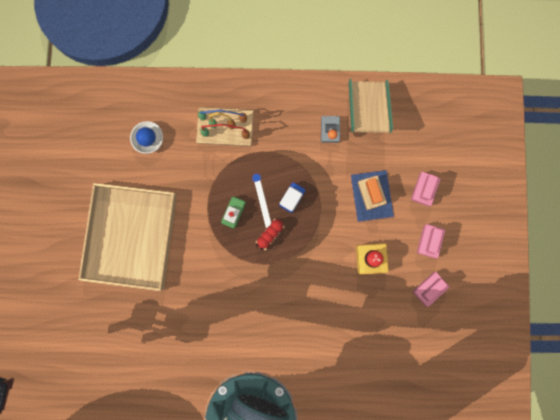

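View pics/side0.png

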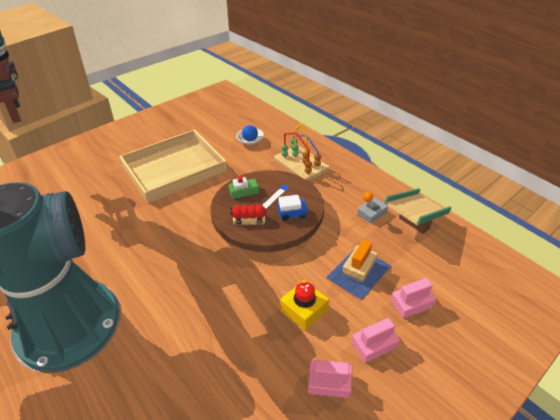

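Top view: the blue dot is at (257,177), and the red dot near (270,235) is under the caterpillar. The tugboat is at (233,212), the van at (291,197), the stop at (373,259), the wiper on its mat at (374,192) and the tray at (127,237). The pink wiper look-alikes are on the right. The side view agrees; there is no bulldozer.

```bash
cat >> h.py <<'E'
def hsv(rgb): return cv2.cvtColor(rgb.reshape(-1,1,3).astype(np.uint8),cv2.COLOR_RGB2HSV)[:,0].astype(int)
def near(P,C,x,y,r,z0,z1):
    m=(np.hypot(P[:,0]-x,P[:,1]-y)<r)&(P[:,2]>z0)&(P[:,2]<z1); return P[m],C[m]
def red(C): h=hsv(C); return ((h[:,0]<8)|(h[:,0]>172))&(h[:,1]>150)&(h[:,2]>90)
def blue(C): h=hsv(C); return (h[:,0]>100)&(h[:,0]<130)&(h[:,1]>120)&(h[:,2]>50)
def orange(C): h=hsv(C); return (h[:,0]>=8)&(h[:,0]<20)&(h[:,1]>190)&(h[:,2]>150)
def rect(P):
    r=cv2.minAreaRect((P[:,:2]*1000).astype(np.float32)); return np.round(r[0],1),np.round(r[1],1),round(r[2],1)
def pr(*a): print(*[np.round(x,4).tolist() if isinstance(x,np.ndarray) else x for x in a])
E
python3 - <<'E'
from h import *
o=arm.get_obs(); pr(np.array(o["eef_rot"]),np.array(o["joint_pos"]),o["width"],o["time"],np.array(o["ee_pos"]))
for n in("top","side"):
    c=shot(n);P,C=cloud(c)
    p,k=near(P,C,.42,-.315,.05,.055,.12);p=p[red(k)];pr(n,"head",len(p),np.percentile(p,[1,50,99],axis=0))
    h=p[p[:,2]>p[:,2].max()-.005];pr(" top",h.mean(0),rect(p))
    p,k=near(P,C,.58,-.318,.06,.02,.12);p=p[orange(k)];pr("handle",len(p),np.percentile(p,[1,50,99],axis=0),rect(p[p[:,2]>.06]))
    p,k=near(P,C,.58,-.318,.09,-.01,.008);p=p[blue(k)];pr("dock",rect(p))
    p,k=near(P,C,.55,-.02,.15,.035,.055);p=p[blue(k)];pr("bluedot",len(p),p.mean(0))
    p,k=near(P,C,.47,.34,.2,.03,.06);pr("tray rim",rect(p))
    for q,x,y in(("cat",.48,-.04),("tug",.535,.053),("van",.573,-.098)):
        p,k=near(P,C,x,y,.06,.055,.12);pr(q,len(p),rect(p),p[:,2].max())
E
```

```text
[[-0.9753, 0.221, -0.0], [0.221, 0.9753, -0.0001], [0.0, -0.0001, -1.0]] [70.6395, 20.5564, 86.5396, -0.0001, 72.909, -6.5951] 0.08795503350095298 1.4 [0.1326, 0.5851, 0.2366]
top head 165 [[0.405, -0.3299, 0.065], [0.4251, -0.3071, 0.0768], [0.4433, -0.2927, 0.0825]]
 top [0.4207, -0.3091, 0.0815] (array([ 424.2, -311.1]), array([38.3, 38.4]), 1.1)Traceback (most recent call last):
  File "<stdin>", line 7, in <module>
    return _quantile_unchecked(
        a, q, axis, out, overwrite_input, method, keepdims, weights)
    return _ureduce(a,
                    func=_quantile_ureduce_func,
    ...<5 lines>...
                    overwrite_input=overwrite_input,
                    method=method)
    r = func(a, **kwargs)
    result = _quantile(arr,
                       quantiles=q,
    ...<2 lines>...
                       out=out,
                       weights=wgt)
    slices_having_nans = np.isnan(arr[-1, ...])
                                  ~~~^^^^^^^^^
IndexError: index -1 is out of bounds for axis 0 with size 0
```

>>> apply_moves(rows=[{"wz": -6.37},{"wz": -6.37},{"dx": -0.0244,"dy": -0.0296},{"dx": -0.0244,"dy": -0.0296},{"dx": -0.0244,"dy": -0.0296},{"dx": -0.0244,"dy": -0.0296},{"dx": -0.0244,"dy": -0.0296},{"dx": -0.0244,"dy": -0.0296},{"dx": -0.0244,"dy": -0.0296},{"dx": -0.0244,"dy": -0.0296}])

```text
invalid input at $.rows[0]: expected keys dx, dy, dz, wx, wy, wz, hand
```

>>> apply_moves(rows=[{"dx": -0.0244,"dy": -0.0296},{"dx": -0.0244,"dy": -0.0296},{"dx": -0.0244,"dy": -0.0296},{"dx": -0.0244,"dy": -0.0296},{"dx": -0.0244,"dy": -0.0296},{},{}])

```text
invalid input at $.rows[0]: expected keys dx, dy, dz, wx, wy, wz, hand
```

```bash
python3 - <<'E'
from h import *
o=arm.get_obs(); pr(np.array(o["eef_rot"]),np.array(o["joint_pos"]),o["width"],o["time"],np.array(o["ee_pos"]))
for n in("top","side"):
    c=shot(n);P,C=cloud(c)
    p,k=near(P,C,.58,-.318,.06,.03,.12);pr("wiper",len(p),p[:,2].max(),rect(p[p[:,2]>.055]),rect(p))
    p,k=near(P,C,.58,-.318,.09,-.01,.008);p=p[blue(k)];pr("dock",rect(p))
    p,k=near(P,C,.55,-.02,.15,.035,.055);p=p[blue(k)];pr("bluedot",len(p),p.mean(0))
    p,k=near(P,C,.47,.34,.2,.03,.06);pr("tray rim",rect(p))
    for q,x,y in(("cat",.48,-.04),("tug",.535,.053),("van",.573,-.098)):
        p,k=near(P,C,x,y,.06,.055,.12);pr(q,len(p),rect(p),p[:,2].max())
c=shot("wrist");save(c,"w0.png");pr(c["tool_from_camera"])
E
```

```text
[[-0.9753, 0.221, -0.0], [0.221, 0.9753, -0.0001], [0.0, -0.0001, -1.0]] [70.6405, 20.5573, 86.5392, 0.0006, 72.9076, -6.5938] 0.08788444991041411 1.45 [0.1326, 0.5852, 0.2366]
wiper 571 0.07551929690693782 (array([ 600.6, -311.9]), array([64.2, 26. ]), 20.5) (array([ 599.5, -312.1]), array([77.9, 55.4]), 18.6)
dock (array([0., 0.]), array([0., 0.]), 0.0)
bluedot 39 [0.6326, -0.0027, 0.0439]
tray rim (array([471.4, 335.8]), array([224.3, 259.8]), 84.3)
cat 428 (array([481.3, -40.7]), array([33.9, 87.9]), 52.1) 0.0930267184547593
tug 436 (array([537.3,  54.4]), array([38.3, 76.4]), 68.4) 0.10207580654887449
van 422 (array([578.2, -97.6]), array([39.7, 70.6]), 61.4) 0.09921332311297348
wiper 702 0.07621633452023668 (array([ 600.2, -312.5]), array([66.6, 25.2]), 19.0) (array([ 598.5, -312.2]), array([79.1, 53. ]), 19.0)
dock (array([0., 0.]), array([0., 0.]), 0.0)
bluedot 42 [0.6078, -0.0514, 0.0492]
tray rim (array([469.4, 337. ]), array([230.1, 262.3]), 84.2)
cat 544 (array([478.5, -44.2]), array([30.9, 89.9]), 51.7) 0.09317879329901957
tug 415 (array([535.6,  53.2]), array([40.2, 76.7]), 70.8) 0.09748988842640649
van 554 (array([577.7, -98.1]), array([41.8, 70. ]), 60.5) 0.0974740305321572
[[0.0002, -0.9658, -0.2592, 0.0695], [1.0, -0.0002, 0.0013, -0.0005], [-0.0013, -0.2592, 0.9658, -0.1491], [0.0, 0.0, 0.0, 1.0]]
```

View pics/w0.png

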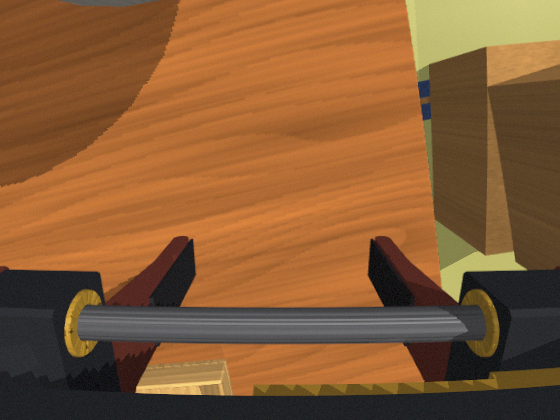

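The wrist view shows only bare table between the fingers, with the tray corner at (185,378). My moves were refused because every row needs all the keys.

>>> apply_moves(rows=[{"dx": 0,"dy": 0,"dz": 0,"wx": 0,"wy": 0,"wz": -6.37,"hand": -1},{"dx": 0,"dy": 0,"dz": 0,"wx": 0,"wy": 0,"wz": -6.37,"hand": -1},{"dx": -0.0264,"dy": -0.032,"dz": 0,"wx": 0,"wy": 0,"wz": 0,"hand": -1},{"dx": -0.0264,"dy": -0.032,"dz": 0,"wx": 0,"wy": 0,"wz": 0,"hand": -1},{"dx": -0.0264,"dy": -0.032,"dz": 0,"wx": 0,"wy": 0,"wz": 0,"hand": -1},{"dx": -0.0264,"dy": -0.032,"dz": 0,"wx": 0,"wy": 0,"wz": 0,"hand": -1},{"dx": -0.0264,"dy": -0.032,"dz": 0,"wx": 0,"wy": 0,"wz": 0,"hand": -1},{"dx": -0.0264,"dy": -0.032,"dz": 0,"wx": 0,"wy": 0,"wz": 0,"hand": -1},{"dx": -0.0264,"dy": -0.032,"dz": 0,"wx": 0,"wy": 0,"wz": 0,"hand": -1},{"dx": -0.0264,"dy": -0.032,"dz": 0,"wx": 0,"wy": 0,"wz": 0,"hand": -1}])

```text
time: 2.43
ee_pos: [0.3446, 0.3274, 0.2369]
eef_rot: [[-1.0, 0.0, 0.001], [0.0, 1.0, 0.0], [-0.001, 0.0, -1.0]]
ft_force: [1.2, 0.8, 0.4]
width: 0.0248
grasp_force: 0.0
```

>>> apply_moves(rows=[{"dx": -0.0264,"dy": -0.032,"dz": 0,"wx": 0,"wy": 0,"wz": 0,"hand": -1},{"dx": -0.0264,"dy": -0.032,"dz": 0,"wx": 0,"wy": 0,"wz": 0,"hand": -1},{"dx": -0.0264,"dy": -0.032,"dz": 0,"wx": 0,"wy": 0,"wz": 0,"hand": -1},{"dx": -0.0264,"dy": -0.032,"dz": 0,"wx": 0,"wy": 0,"wz": 0,"hand": -1},{"dx": 0.002,"dy": -0.039,"dz": 0,"wx": 0,"wy": 0,"wz": 0,"hand": -1},{"dx": 0.002,"dy": -0.039,"dz": 0,"wx": 0,"wy": 0,"wz": 0,"hand": -1},{"dx": 0.002,"dy": -0.039,"dz": 0,"wx": 0,"wy": 0,"wz": 0,"hand": -1},{"dx": 0.002,"dy": -0.039,"dz": 0,"wx": 0,"wy": 0,"wz": 0,"hand": -1},{"dx": 0.002,"dy": -0.039,"dz": 0,"wx": 0,"wy": 0,"wz": 0,"hand": -1},{"dx": 0.002,"dy": -0.039,"dz": 0,"wx": 0,"wy": 0,"wz": 0,"hand": -1}])

```text
time: 3.27
ee_pos: [0.4367, -0.0348, 0.2369]
eef_rot: [[-1.0, 0.0, 0.001], [0.0, 1.0, -0.0], [-0.001, -0.0, -1.0]]
ft_force: [0.6, -0.5, -0.3]
width: 0.0005
grasp_force: 0.0
```

>>> apply_moves(rows=[{"dx": 0.002,"dy": -0.039,"dz": 0,"wx": 0,"wy": 0,"wz": 0,"hand": -1},{"dx": 0.002,"dy": -0.039,"dz": 0,"wx": 0,"wy": 0,"wz": 0,"hand": -1},{"dx": 0.002,"dy": -0.039,"dz": 0,"wx": 0,"wy": 0,"wz": 0,"hand": -1},{"dx": 0.002,"dy": -0.039,"dz": 0,"wx": 0,"wy": 0,"wz": 0,"hand": -1},{"dx": 0.002,"dy": -0.039,"dz": 0,"wx": 0,"wy": 0,"wz": 0,"hand": -1},{"dx": 0.002,"dy": -0.039,"dz": 0,"wx": 0,"wy": 0,"wz": 0,"hand": -1},{"dx": 0.002,"dy": -0.039,"dz": 0,"wx": 0,"wy": 0,"wz": 0,"hand": -1},{"dx": 0,"dy": 0,"dz": 0,"wx": 0,"wy": 0,"wz": 0,"hand": -1}])

```text
time: 3.93
ee_pos: [0.4234, -0.3133, 0.2372]
eef_rot: [[-1.0, 0.004, 0.002], [0.004, 1.0, -0.005], [-0.002, -0.005, -1.0]]
ft_force: [0.1, -0.9, 0.1]
width: 0.0005
grasp_force: 0.0
```

```bash
python3 - <<'E'
from h import *
o=arm.get_obs(); pr(np.array(o["eef_rot"]),np.array(o["joint_pos"]),o["width"],o["time"],np.array(o["ee_pos"]),np.array(o["ft_force"]))
c=shot("wrist");save(c,"w1.png");P,C=cloud(c)
p,k=near(P,C,.424,-.311,.05,.055,.12);p=p[red(k)];pr("head",len(p));
if len(p): pr(np.percentile(p,[1,50,99],axis=0),rect(p))
c=shot("top");P,C=cloud(c);p,k=near(P,C,.55,-.0,.15,.035,.055);p=p[blue(k)];pr("blues",p[::6])
E
```

```text
[[-1.0, 0.0045, 0.0018], [0.0045, 1.0, -0.0053], [-0.0018, -0.0053, -1.0]] [-43.9143, 14.3605, 95.6788, -0.1584, 69.6746, -133.6036] 0.0004622054430988953 3.9333 [0.4234, -0.3133, 0.2372] [0.1304, -0.8608, 0.0509]
head 1513
[[0.4051, -0.3319, 0.0663], [0.4221, -0.3129, 0.0806], [0.4438, -0.2939, 0.084]] (array([ 424.8, -312.7]), array([40.5, 40.3]), 62.3)
blues [[0.6412, 0.0, 0.0433], [0.6382, -0.0054, 0.0455], [0.6356, -0.0055, 0.0455], [0.6336, -0.0027, 0.0407], [0.6306, -0.0002, 0.0421], [0.6268, 0.0021, 0.0496], [0.6249, 0.0023, 0.0443]]
```

View pics/w1.png

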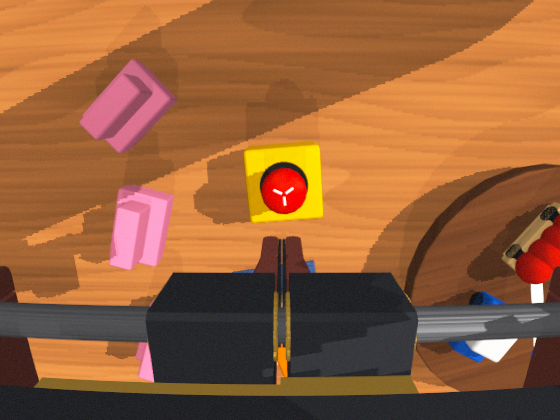

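The stop is directly ahead of the shut fingers, its head at (284,190). The van and caterpillar show on the right. I'll press it.

>>> apply_moves(rows=[{"dx": -0.001,"dy": 0.001,"dz": 0.034,"wx": 0,"wy": 0,"wz": 0,"hand": -1},{"dx": 0,"dy": 0,"dz": 0.034,"wx": 0,"wy": 0,"wz": 0,"hand": -1},{"dx": 0,"dy": 0,"dz": 0.034,"wx": 0,"wy": 0,"wz": 0,"hand": -1},{"dx": 0,"dy": 0,"dz": 0.034,"wx": 0,"wy": 0,"wz": 0,"hand": -1},{"dx": 0,"dy": 0,"dz": 0.003,"wx": 0,"wy": 0,"wz": 0,"hand": -1},{"dx": 0,"dy": 0,"dz": 0.003,"wx": 0,"wy": 0,"wz": 0,"hand": -1},{"dx": 0,"dy": 0,"dz": 0.003,"wx": 0,"wy": 0,"wz": 0,"hand": -1},{"dx": 0,"dy": 0,"dz": 0.003,"wx": 0,"wy": 0,"wz": 0,"hand": -1},{"dx": 0,"dy": 0,"dz": 0,"wx": 0,"wy": 0,"wz": 0,"hand": -1}])

```text
time: 4.78
ee_pos: [0.4247, -0.3052, 0.09]
eef_rot: [[-1.0, 0.0, 0.002], [0.0, 1.0, -0.002], [-0.002, -0.002, -1.0]]
ft_force: [-0.3, 1.2, 0.4]
width: 0.0006
grasp_force: 0.4
```

>>> apply_moves(rows=[{"dx": 0,"dy": 0,"dz": 0.001,"wx": 0,"wy": 0,"wz": 0,"hand": -1},{"dx": 0,"dy": 0,"dz": 0,"wx": 0,"wy": 0,"wz": 0,"hand": -1}])

```text
time: 4.95
ee_pos: [0.4246, -0.3056, 0.0888]
eef_rot: [[-1.0, 0.0, 0.002], [0.0, 1.0, -0.002], [-0.002, -0.002, -1.0]]
ft_force: [-0.8, 0.9, 3.9]
width: 0.0003
grasp_force: 2.0
```

>>> apply_moves(rows=[{"dx": 0,"dy": 0,"dz": 0.001,"wx": 0,"wy": 0,"wz": 0,"hand": -1},{"dx": 0,"dy": 0,"dz": 0.001,"wx": 0,"wy": 0,"wz": 0,"hand": -1},{"dx": 0,"dy": 0,"dz": 0,"wx": 0,"wy": 0,"wz": 0,"hand": -1}])

```text
time: 5.2
ee_pos: [0.4246, -0.3057, 0.0868]
eef_rot: [[-1.0, 0.001, 0.001], [0.001, 1.0, -0.001], [-0.001, -0.001, -1.0]]
ft_force: [-1.1, 1.5, 11.9]
width: 0.0004
grasp_force: 5.8
```

>>> apply_moves(rows=[{"dx": 0,"dy": 0,"dz": 0.001,"wx": 0,"wy": 0,"wz": 0,"hand": -1},{"dx": 0,"dy": 0,"dz": 0,"wx": 0,"wy": 0,"wz": 0,"hand": -1}])

```text
time: 5.37
ee_pos: [0.4247, -0.3058, 0.0866]
eef_rot: [[-1.0, 0.001, 0.002], [0.001, 1.0, -0.002], [-0.002, -0.002, -1.0]]
ft_force: [-2.3, 4.0, 19.8]
width: 0.0004
grasp_force: 10.1
```

>>> apply_moves(rows=[{"dx": 0,"dy": 0,"dz": -0.01,"wx": 0,"wy": 0,"wz": 0,"hand": -1},{"dx": 0,"dy": -0.003,"dz": -0.04,"wx": 0,"wy": 0,"wz": 0,"hand": 1},{"dx": 0,"dy": -0.003,"dz": -0.04,"wx": 0,"wy": 0,"wz": 0,"hand": 1},{"dx": 0,"dy": 0,"dz": -0.04,"wx": 0,"wy": 0,"wz": 0,"hand": 1},{"dx": 0,"dy": 0,"dz": -0.034,"wx": 0,"wy": 0,"wz": 0,"hand": 1},{"dx": 0,"dy": 0,"dz": 0,"wx": 0,"wy": 0,"wz": 0,"hand": 1},{"dx": 0,"dy": 0,"dz": 0,"wx": 0,"wy": 0,"wz": 0,"hand": 1},{"dx": 0,"dy": 0,"dz": 0,"wx": 0,"wy": 0,"wz": 0,"hand": 1}])

```text
time: 6.03
ee_pos: [0.4237, -0.3108, 0.2481]
eef_rot: [[-1.0, 0.001, -0.0], [0.001, 1.0, 0.0], [0.0, 0.0, -1.0]]
ft_force: [-1.1, 0.5, 0.0]
width: 0.0436
grasp_force: 0.0
```

```bash
python3 - <<'E'
from h import *
o=arm.get_obs(); pr(np.array(o["joint_pos"]),o["width"],o["time"],np.array(o["ee_pos"]),np.array(o["ft_force"]))
c=shot("wrist");save(c,"w2.png");P,C=cloud(c)
p,k=near(P,C,.424,-.311,.05,.045,.12);p=p[red(k)];pr("head",len(p));
if len(p): pr(np.percentile(p,[1,50,99],axis=0),rect(p))
p,k=near(P,C,.424,-.311,.07,.04,.048);pr("housing",rect(p))
cv2.imwrite("pics/w2c.png",cv2.resize(c["img"][120:260,200:380,::-1],None,fx=3,fy=3))
E
```

```text
[-43.7933, 13.8014, 94.773, -0.005, 71.4384, -133.7597] 0.043559909579666656 6.0333 [0.4237, -0.3108, 0.2481] [-1.1405, 0.4567, 0.0379]
head 1390
[[0.4051, -0.3318, 0.0579], [0.4223, -0.3133, 0.0741], [0.4438, -0.2933, 0.0772]] (array([ 425.4, -312. ]), array([42.6, 40.7]), 57.5)
housing (array([ 425.4, -312.6]), array([76.5, 76.2]), 4.5)
```

View pics/w2c.png

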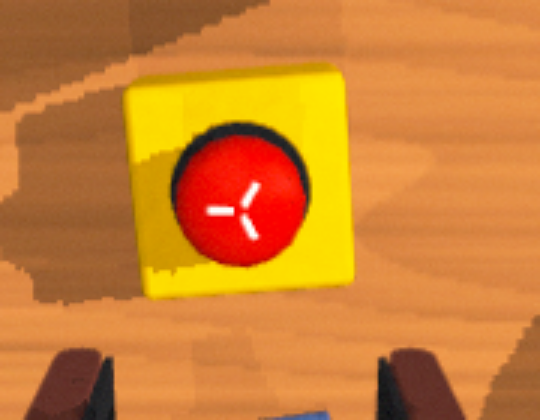

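Top head now reads 0.075 instead of 0.082 and its mark has turned counter-clockwise: it is latched. Next the toys; I'll hover over the turntable.

>>> apply_moves(rows=[{"dx": -0.0195,"dy": 0.034,"dz": -0.0025,"wx": 0,"wy": 0,"wz": 0,"hand": 1},{"dx": -0.0195,"dy": 0.034,"dz": -0.0025,"wx": 0,"wy": 0,"wz": 0,"hand": 1},{"dx": -0.0195,"dy": 0.034,"dz": -0.0025,"wx": 0,"wy": 0,"wz": 0,"hand": 1},{"dx": -0.0195,"dy": 0.034,"dz": -0.0025,"wx": 0,"wy": 0,"wz": 0,"hand": 1},{"dx": -0.0195,"dy": 0.034,"dz": -0.0025,"wx": 0,"wy": 0,"wz": 0,"hand": 1},{"dx": -0.0195,"dy": 0.034,"dz": -0.0025,"wx": 0,"wy": 0,"wz": 0,"hand": 1},{"dx": -0.0195,"dy": 0.034,"dz": -0.0025,"wx": 0,"wy": 0,"wz": 0,"hand": 1},{"dx": -0.0195,"dy": 0.034,"dz": -0.0025,"wx": 0,"wy": 0,"wz": 0,"hand": 1},{"dx": 0,"dy": 0,"dz": 0,"wx": 0,"wy": 0,"wz": 0,"hand": 1},{"dx": 0,"dy": 0,"dz": 0,"wx": 0,"wy": 0,"wz": 0,"hand": 1}])

```text
time: 6.92
ee_pos: [0.5798, -0.0371, 0.2664]
eef_rot: [[-1.0, -0.003, -0.004], [-0.003, 1.0, 0.0], [0.004, 0.001, -1.0]]
ft_force: [-0.3, -0.5, -0.9]
width: 0.0876
grasp_force: 0.0
```

```bash
cat > toys.py <<'E'
from h import *
o=arm.get_obs(); pr("ee",np.array(o["ee_pos"]),o["width"],"yaw",np.degrees(np.arctan2(np.array(o["eef_rot"])[1][0],np.array(o["eef_rot"])[0][0])),"t",o["time"])
for n in("wrist","top"):
    c=shot(n);P,C=cloud(c)
    if n=="wrist": save(c,"wt_%d.png"%int(o["time"]*100))
    for q in("caterpillar","tugboat","van"):
        r=arm.trace(q,n)
        for d in r[:1]:
            m=d["mask"]; m=cv2.erode(m.astype(np.uint8),np.ones((2,2)))>0
            p,k=cloud(c,m); z=np.median(p[:,2]); p=p[(p[:,2]>.052)&(p[:,2]<.12)&(np.hypot(*(p[:,:2]-np.median(p[:,:2],0)).T)<.06)]
            if len(p)>20:
                ctr,wh,a=rect(p); pr(n,q,round(d["score"],2),ctr,wh,"closing angle",a if wh[0]<wh[1] else a+90 if a<90 else a-90,"zmax",p[:,2].max())
E
python3 toys.py
```

```text
ee [0.5798, -0.0371, 0.2664] 0.08762501257858621 yaw -179.813306647415 t 6.9167
wrist caterpillar 0.55 [483.8, -40.5] [32.0, 87.7] closing angle 51.9 zmax 0.09179789136820538
wrist tugboat 0.66 [538.2, 53.8] [38.3, 74.0] closing angle 68.2 zmax 0.1001086692083008
wrist van 0.88 [579.3, -96.4] [38.1, 69.1] closing angle 59.3 zmax 0.09685860318728828
top tugboat 0.9 [534.7, 52.7] [33.5, 72.0] closing angle 68.7 zmax 0.10034392458788277
top van 0.5 [565.2, -72.7] [8.7, 21.8] closing angle 77.2 zmax 0.09844476376511269
```

>>> apply_moves(rows=[{"dx": 0,"dy": 0,"dz": 0,"wx": 0,"wy": 0,"wz": 6.33,"hand": 1},{"dx": 0,"dy": 0,"dz": 0,"wx": 0,"wy": 0,"wz": 6.33,"hand": 1},{"dx": 0,"dy": 0,"dz": 0,"wx": 0,"wy": 0,"wz": 6.33,"hand": 1},{"dx": 0,"dy": 0,"dz": 0,"wx": 0,"wy": 0,"wz": 6.33,"hand": 1},{"dx": 0,"dy": 0,"dz": 0,"wx": 0,"wy": 0,"wz": 6.33,"hand": 1},{"dx": 0,"dy": 0,"dz": 0,"wx": 0,"wy": 0,"wz": 6.33,"hand": 1}])

```text
time: 7.82
ee_pos: [0.5799, -0.0397, 0.2688]
eef_rot: [[-0.784, 0.621, 0.0], [0.621, 0.784, -0.0], [-0.0, -0.0, -1.0]]
ft_force: [0.5, 0.2, 0.5]
width: 0.0877
grasp_force: 0.0
```

>>> apply_moves(rows=[{"dx": 0.0151,"dy": -0.0125,"dz": 0.0272,"wx": 0,"wy": 0,"wz": 0,"hand": 1},{"dx": 0.0151,"dy": -0.0125,"dz": 0.0272,"wx": 0,"wy": 0,"wz": 0,"hand": 1},{"dx": 0.0151,"dy": -0.0125,"dz": 0.0272,"wx": 0,"wy": 0,"wz": 0,"hand": 1},{"dx": 0.0151,"dy": -0.0125,"dz": 0.0272,"wx": 0,"wy": 0,"wz": 0,"hand": 1},{"dx": 0.0151,"dy": -0.0125,"dz": 0.0272,"wx": 0,"wy": 0,"wz": 0,"hand": 1},{"dx": 0,"dy": 0,"dz": 0,"wx": 0,"wy": 0,"wz": 0,"hand": 1},{"dx": 0,"dy": 0,"dz": 0,"wx": 0,"wy": 0,"wz": 0,"hand": 1}])

```text
time: 8.4
ee_pos: [0.4808, -0.042, 0.1323]
eef_rot: [[-0.787, 0.617, -0.003], [0.617, 0.787, 0.001], [0.003, -0.001, -1.0]]
ft_force: [0.3, -0.9, 0.5]
width: 0.0877
grasp_force: 0.0
```

```bash
cat > go.py <<'E'
import sys; from h import *
# go.py x y z yaw : what is left, in tool axes after the turn
x,y,z,yaw=map(float,sys.argv[1:5]); o=arm.get_obs(); R=np.array(o["eef_rot"]); p=np.array(o["ee_pos"])
cur=np.degrees(np.arctan2(R[1,0],R[0,0])); a=np.radians(yaw)
d=np.array([x,y,z])-p; t=[np.cos(a)*d[0]+np.sin(a)*d[1],-np.sin(a)*-d[0]*-1*-1+0,0]
X=np.array([np.cos(a),np.sin(a)]);Y=np.array([np.sin(a),-np.cos(a)])
pr("ee",p,"yaw",cur,"t",o["time"],"F",np.array(o["ft_force"]),"w",o["width"],"j6",o["joint_pos"][5])
pr("wz",-((yaw-cur+180)%360-180),"dx",X@d[:2],"dy",Y@d[:2],"dz",-d[2],"len",np.linalg.norm(d))
E
sed -i 's/; t=\[.*$//' go.py
python3 go.py .482 -.041 .064 142; python3 toys.py
```

```text
ee [0.4808, -0.042, 0.1323] yaw 141.92113872767996 t 8.4 F [0.3285, -0.8869, 0.4726] w 0.08773475935612889 j6 -65.11757124079567
wz -0.07886127232004014 dx -0.0003858778075874662 dy 0.0015290910895549446 dz 0.06826713162243953 len 0.0682853445564861
ee [0.4808, -0.042, 0.1323] 0.08773475935612889 yaw 141.92113872767996 t 8.4
wrist caterpillar 0.59 [481.9, -40.7] [33.5, 87.1] closing angle 51.8 zmax 0.0915363583287701
wrist tugboat 0.74 [537.2, 53.7] [37.7, 75.5] closing angle 68.4 zmax 0.09969450059708826
wrist van 0.7 [568.4, -89.9] [38.6, 40.9] closing angle 59.5 zmax 0.09601455136254256
top caterpillar 0.6 [448.8, -22.3] [26.5, 12.0] closing angle 163.1 zmax 0.08781135919510241
top tugboat 0.53 [526.7, 65.2] [10.6, 42.9] closing angle 64.9 zmax 0.10080768301641618
top van 0.54 [585.1, -103.4] [34.6, 45.1] closing angle 63.2 zmax 0.09813911400228892
```

>>> apply_moves(rows=[{"dx": 0,"dy": 0.001,"dz": 0.034,"wx": 0,"wy": 0,"wz": 0,"hand": 1},{"dx": 0,"dy": 0.0005,"dz": 0.024,"wx": 0,"wy": 0,"wz": 0,"hand": 1},{"dx": 0,"dy": 0,"dz": 0.01,"wx": 0,"wy": 0,"wz": 0,"hand": 1},{"dx": 0,"dy": 0,"dz": 0,"wx": 0,"wy": 0,"wz": 0,"hand": 0},{"dx": 0,"dy": 0,"dz": 0,"wx": 0,"wy": 0,"wz": 0,"hand": -1},{"dx": 0,"dy": 0,"dz": 0,"wx": 0,"wy": 0,"wz": 0,"hand": -1},{"dx": 0,"dy": 0,"dz": 0,"wx": 0,"wy": 0,"wz": 0,"hand": -1},{"dx": 0,"dy": 0,"dz": 0,"wx": 0,"wy": 0,"wz": 0,"hand": -1},{"dx": 0,"dy": 0,"dz": 0,"wx": 0,"wy": 0,"wz": 0,"hand": -1},{"dx": 0,"dy": 0,"dz": 0,"wx": 0,"wy": 0,"wz": 0,"hand": -1}], force=20)

```text
time: 9.63
ee_pos: [0.4834, -0.0407, 0.0652]
eef_rot: [[-0.788, 0.616, 0.001], [0.616, 0.788, -0.0], [-0.001, 0.0, -1.0]]
ft_force: [-0.1, -0.3, 1.1]
width: 0.0447
grasp_force: 0.0
```

>>> apply_moves(rows=[{"dx": 0,"dy": 0,"dz": -0.02,"wx": 0,"wy": 0,"wz": 0,"hand": -1},{"dx": 0,"dy": 0,"dz": -0.03,"wx": 0,"wy": 0,"wz": 0,"hand": -1},{"dx": 0,"dy": 0,"dz": -0.035,"wx": 0,"wy": 0,"wz": 0,"hand": -1},{"dx": 0,"dy": 0,"dz": -0.035,"wx": 0,"wy": 0,"wz": 0,"hand": -1},{"dx": 0,"dy": 0,"dz": 0,"wx": 0,"wy": 0,"wz": 0,"hand": -1},{"dx": 0,"dy": 0,"dz": 0,"wx": 0,"wy": 0,"wz": 0,"hand": -1}])

```text
time: 10.13
ee_pos: [0.4847, -0.041, 0.1869]
eef_rot: [[-0.788, 0.616, 0.005], [0.616, 0.788, -0.001], [-0.005, 0.002, -1.0]]
ft_force: [0.4, -0.8, -0.5]
width: 0.005
grasp_force: 0.0
```

```bash
python3 go.py .5395 .382 .184 142
```

```text
ee [0.4847, -0.041, 0.1869] yaw 141.99713990414668 t 10.1333 F [0.3875, -0.7925, -0.5049] w 0.005036682880302674 j6 -64.96625375695058
wz -0.002860095853321809 dx 0.21727374292706395 dy 0.3670269707685467 dz 0.002901525992967502 len 0.426526781679837
```

The fingers are slow (about 75 mm/s), so they had not closed when I lifted. I'll reopen and look.

>>> apply_moves(rows=[{"dx": 0,"dy": 0,"dz": 0,"wx": 0,"wy": 0,"wz": 0,"hand": 0.7},{"dx": 0,"dy": 0,"dz": 0,"wx": 0,"wy": 0,"wz": 0,"hand": 0.7},{"dx": 0,"dy": 0,"dz": 0,"wx": 0,"wy": 0,"wz": 0,"hand": 0.7},{"dx": 0,"dy": 0,"dz": 0,"wx": 0,"wy": 0,"wz": 0,"hand": 0.7},{"dx": 0,"dy": 0,"dz": 0,"wx": 0,"wy": 0,"wz": 0,"hand": 0.7},{"dx": 0,"dy": 0,"dz": 0,"wx": 0,"wy": 0,"wz": 0,"hand": 0.7},{"dx": 0,"dy": 0,"dz": 0,"wx": 0,"wy": 0,"wz": 0,"hand": 0.7},{"dx": 0,"dy": 0,"dz": 0,"wx": 0,"wy": 0,"wz": 0,"hand": 0.7},{"dx": 0,"dy": 0,"dz": 0,"wx": 0,"wy": 0,"wz": 0,"hand": 0.7},{"dx": 0,"dy": 0,"dz": 0,"wx": 0,"wy": 0,"wz": 0,"hand": 0.7}])

```text
time: 10.97
ee_pos: [0.4831, -0.0406, 0.1847]
eef_rot: [[-0.788, 0.616, 0.0], [0.616, 0.788, -0.0], [-0.0, -0.0, -1.0]]
ft_force: [0.0, 0.1, 0.9]
width: 0.0681
grasp_force: 0.0
```

```bash
python3 toys.py;python3 go.py .482 -.041 .064 142
```

```text
ee [0.4831, -0.0406, 0.1847] 0.06807100212954417 yaw 141.9945347067949 t 10.9667
wrist caterpillar 0.89 [481.5, -39.9] [32.9, 84.5] closing angle 51.7 zmax 0.09139429095262622
wrist tugboat 0.94 [537.5, 54.0] [38.1, 75.8] closing angle 67.9 zmax 0.10012605683342665
wrist van 0.93 [579.5, -96.6] [38.6, 70.5] closing angle 60.4 zmax 0.09560213528811384
top van 0.48 [587.8, -105.0] [34.8, 45.3] closing angle 56.0 zmax 0.09674237746009684
ee [0.4831, -0.0407, 0.1847] yaw 141.99369974096575 t 11.3667 F [-0.304, 0.0228, 0.1328] w 0.07477726748587843 j6 -64.96610357144145
wz -0.0063002590342478015 dx 0.0006349145732714557 dy -0.0009337477581893243 dz 0.12071504007676079 len 0.12072032099909791
```

>>> apply_moves(rows=[{"dx": 0.001,"dy": 0,"dz": 0.038,"wx": 0,"wy": 0,"wz": 0,"hand": 0.5},{"dx": 0,"dy": 0,"dz": 0.038,"wx": 0,"wy": 0,"wz": 0,"hand": 0.5},{"dx": 0,"dy": 0,"dz": 0.034,"wx": 0,"wy": 0,"wz": 0,"hand": 0.5},{"dx": 0,"dy": 0,"dz": 0.01,"wx": 0,"wy": 0,"wz": 0,"hand": 0.3},{"dx": 0,"dy": 0,"dz": 0,"wx": 0,"wy": 0,"wz": 0,"hand": -1},{"dx": 0,"dy": 0,"dz": 0,"wx": 0,"wy": 0,"wz": 0,"hand": -1},{"dx": 0,"dy": 0,"dz": 0,"wx": 0,"wy": 0,"wz": 0,"hand": -1},{"dx": 0,"dy": 0,"dz": 0,"wx": 0,"wy": 0,"wz": 0,"hand": -1},{"dx": 0,"dy": 0,"dz": 0,"wx": 0,"wy": 0,"wz": 0,"hand": -1},{"dx": 0,"dy": 0,"dz": 0,"wx": 0,"wy": 0,"wz": 0,"hand": -1}], force=20)

```text
time: 12.2
ee_pos: [0.4837, -0.0404, 0.0664]
eef_rot: [[-0.788, 0.616, 0.003], [0.616, 0.788, -0.001], [-0.003, 0.001, -1.0]]
ft_force: [-1.1, 0.6, 7.6]
width: 0.0337
grasp_force: 20.0
```

>>> apply_moves(rows=[{"dx": 0,"dy": 0,"dz": 0,"wx": 0,"wy": 0,"wz": 0,"hand": -1},{"dx": 0,"dy": 0,"dz": 0,"wx": 0,"wy": 0,"wz": 0,"hand": -1},{"dx": 0,"dy": 0,"dz": 0,"wx": 0,"wy": 0,"wz": 0,"hand": -1}])

```text
time: 12.45
ee_pos: [0.4838, -0.0404, 0.0664]
eef_rot: [[-0.788, 0.616, 0.004], [0.616, 0.788, -0.001], [-0.003, 0.001, -1.0]]
ft_force: [-0.5, -0.5, 8.0]
width: 0.0337
grasp_force: 20.0
```

>>> apply_moves(rows=[{"dx": 0,"dy": 0,"dz": -0.02,"wx": 0,"wy": 0,"wz": 0,"hand": -1},{"dx": 0,"dy": 0,"dz": -0.03,"wx": 0,"wy": 0,"wz": 0,"hand": -1},{"dx": 0,"dy": 0,"dz": -0.035,"wx": 0,"wy": 0,"wz": 0,"hand": -1},{"dx": 0,"dy": 0,"dz": -0.035,"wx": 0,"wy": 0,"wz": 0,"hand": -1},{"dx": 0,"dy": 0,"dz": 0,"wx": 0,"wy": 0,"wz": 0,"hand": -1}])

```text
time: 12.87
ee_pos: [0.4865, -0.0409, 0.1914]
eef_rot: [[-0.788, 0.616, 0.012], [0.616, 0.788, -0.003], [-0.011, 0.005, -1.0]]
ft_force: [1.7, -0.4, -1.3]
width: 0.0337
grasp_force: 2.0
```

>>> apply_moves(rows=[{"dx": 0.0196,"dy": 0.0334,"dz": 0,"wx": 0,"wy": 0,"wz": 0,"hand": -1},{"dx": 0.0196,"dy": 0.0334,"dz": 0,"wx": 0,"wy": 0,"wz": 0,"hand": -1},{"dx": 0.0196,"dy": 0.0334,"dz": 0,"wx": 0,"wy": 0,"wz": 0,"hand": -1},{"dx": 0.0196,"dy": 0.0334,"dz": 0,"wx": 0,"wy": 0,"wz": 0,"hand": -1},{"dx": 0.0196,"dy": 0.0334,"dz": 0,"wx": 0,"wy": 0,"wz": 0,"hand": -1},{"dx": 0.0196,"dy": 0.0334,"dz": 0,"wx": 0,"wy": 0,"wz": 0,"hand": -1},{"dx": 0.0196,"dy": 0.0334,"dz": 0,"wx": 0,"wy": 0,"wz": 0,"hand": -1},{"dx": 0.0196,"dy": 0.0334,"dz": 0,"wx": 0,"wy": 0,"wz": 0,"hand": -1},{"dx": 0.0196,"dy": 0.0334,"dz": 0,"wx": 0,"wy": 0,"wz": 0,"hand": -1},{"dx": 0.0196,"dy": 0.0334,"dz": 0,"wx": 0,"wy": 0,"wz": 0,"hand": -1}])

```text
time: 13.7
ee_pos: [0.533, 0.3457, 0.1845]
eef_rot: [[-0.788, 0.616, -0.0], [0.616, 0.788, -0.0], [-0.0, -0.0, -1.0]]
ft_force: [-0.4, 0.3, 0.0]
width: 0.0339
grasp_force: 19.9
```

>>> apply_moves(rows=[{"dx": 0.0196,"dy": 0.0334,"dz": 0,"wx": 0,"wy": 0,"wz": 0,"hand": -1},{"dx": 0,"dy": 0,"dz": 0,"wx": 0,"wy": 0,"wz": 0,"hand": -1},{"dx": 0,"dy": 0,"dz": 0,"wx": 0,"wy": 0,"wz": 0,"hand": -1}])

```text
time: 13.95
ee_pos: [0.5381, 0.3841, 0.1841]
eef_rot: [[-0.79, 0.613, -0.0], [0.613, 0.79, -0.0], [-0.0, -0.0, -1.0]]
ft_force: [-0.2, -1.2, -2.2]
width: 0.0338
grasp_force: 19.9
```

```bash
python3 go.py .5395 .382 .03 142
```

```text
ee [0.5381, 0.3841, 0.1841] yaw 142.17321255657401 t 13.95 F [-0.1823, -1.1652, -2.1563] w 0.033777948917574976 j6 -22.63532517000882
wz 0.1732125565740148 dx -0.0023501808444511803 dy -0.0007672346952111654 dz 0.1540671201668624 len 0.1540869543977996
```

>>> apply_moves(rows=[{"dx": 0,"dy": 0,"dz": 0.035,"wx": 0,"wy": 0,"wz": 0,"hand": -1},{"dx": 0,"dy": 0,"dz": 0.035,"wx": 0,"wy": 0,"wz": 0,"hand": -1},{"dx": 0,"dy": 0,"dz": 0.035,"wx": 0,"wy": 0,"wz": 0,"hand": -1},{"dx": 0,"dy": 0,"dz": 0.025,"wx": 0,"wy": 0,"wz": 0,"hand": -1},{"dx": 0,"dy": 0,"dz": 0.015,"wx": 0,"wy": 0,"wz": 0,"hand": -1},{"dx": 0,"dy": 0,"dz": 0.006,"wx": 0,"wy": 0,"wz": 0,"hand": -1},{"dx": 0,"dy": 0,"dz": 0,"wx": 0,"wy": 0,"wz": 0,"hand": -1},{"dx": 0,"dy": 0,"dz": 0,"wx": 0,"wy": 0,"wz": 0,"hand": -1}])

```text
time: 14.62
ee_pos: [0.5389, 0.3815, 0.0343]
eef_rot: [[-0.787, 0.616, 0.0], [0.616, 0.787, -0.0], [-0.0, 0.0, -1.0]]
ft_force: [1.1, 0.1, -1.9]
width: 0.0338
grasp_force: 19.9
```

>>> apply_moves(rows=[{"dx": 0,"dy": 0,"dz": 0.004,"wx": 0,"wy": 0,"wz": 0,"hand": -1},{"dx": 0,"dy": 0,"dz": 0.003,"wx": 0,"wy": 0,"wz": 0,"hand": -1},{"dx": 0,"dy": 0,"dz": 0,"wx": 0,"wy": 0,"wz": 0,"hand": -1},{"dx": 0,"dy": 0,"dz": 0,"wx": 0,"wy": 0,"wz": 0,"hand": 0.3},{"dx": 0,"dy": 0,"dz": 0,"wx": 0,"wy": 0,"wz": 0,"hand": 0.3},{"dx": 0,"dy": 0,"dz": 0,"wx": 0,"wy": 0,"wz": 0,"hand": 0.3},{"dx": 0,"dy": 0,"dz": 0,"wx": 0,"wy": 0,"wz": 0,"hand": 0.3},{"dx": 0,"dy": 0,"dz": 0,"wx": 0,"wy": 0,"wz": 0,"hand": 0.3}])

```text
time: 15.28
ee_pos: [0.5386, 0.3822, 0.0267]
eef_rot: [[-0.788, 0.616, 0.0], [0.616, 0.788, -0.0], [-0.0, -0.0, -1.0]]
ft_force: [0.6, -0.8, -0.9]
width: 0.0572
grasp_force: 0.0
```

>>> apply_moves(rows=[{"dx": 0,"dy": 0,"dz": -0.02,"wx": 0,"wy": 0,"wz": 0,"hand": 0.3},{"dx": 0,"dy": 0,"dz": -0.035,"wx": 0,"wy": 0,"wz": 0,"hand": 0.6},{"dx": 0,"dy": 0,"dz": -0.035,"wx": 0,"wy": 0,"wz": 0,"hand": 0.6},{"dx": 0,"dy": 0,"dz": -0.035,"wx": 0,"wy": 0,"wz": 0,"hand": 0.6},{"dx": 0,"dy": 0,"dz": -0.035,"wx": 0,"wy": 0,"wz": 0,"hand": 0.6},{"dx": 0,"dy": 0,"dz": -0.0,"wx": 0,"wy": 0,"wz": -6.2,"hand": 0.6},{"dx": 0,"dy": 0,"dz": -0.0,"wx": 0,"wy": 0,"wz": -6.2,"hand": 0.6},{"dx": 0,"dy": 0,"dz": -0.0,"wx": 0,"wy": 0,"wz": -4,"hand": 0.6}])

```text
time: 15.95
ee_pos: [0.5389, 0.3825, 0.1879]
eef_rot: [[-0.932, 0.363, 0.002], [0.363, 0.932, 0.001], [-0.001, 0.001, -1.0]]
ft_force: [0.1, -0.5, -0.2]
width: 0.07
grasp_force: 0.0
```

```bash
python3 toys.py; python3 go.py .537 .0537 .18 158.4
```

```text
ee [0.5389, 0.3825, 0.1879] 0.06996068108949978 yaw 158.71309003224067 t 15.95
top tugboat 0.75 [535.6, 53.7] [35.8, 73.7] closing angle 68.6 zmax 0.10054404897699465
top van 0.59 [576.4, -98.4] [36.0, 67.1] closing angle 59.9 zmax 0.09837119017002194
ee [0.5385, 0.3822, 0.1864] yaw 158.33424784239253 t 16.35 F [-0.9538, -0.526, 0.8548] w 0.07035636434422317 j6 -38.95667414625632
wz -0.0657521576074771 dx -0.11953960270464986 dy -0.30598109129927137 dz 0.006368069430854106 len 0.3285646011909298
```

>>> apply_moves(rows=[{"dx": -0.0133,"dy": -0.034,"dz": 0,"wx": 0,"wy": 0,"wz": 0,"hand": 0.6},{"dx": -0.0133,"dy": -0.034,"dz": 0,"wx": 0,"wy": 0,"wz": 0,"hand": 0.6},{"dx": -0.0133,"dy": -0.034,"dz": 0,"wx": 0,"wy": 0,"wz": 0,"hand": 0.6},{"dx": -0.0133,"dy": -0.034,"dz": 0,"wx": 0,"wy": 0,"wz": 0,"hand": 0.6},{"dx": -0.0133,"dy": -0.034,"dz": 0,"wx": 0,"wy": 0,"wz": 0,"hand": 0.6},{"dx": -0.0133,"dy": -0.034,"dz": 0,"wx": 0,"wy": 0,"wz": 0,"hand": 0.6},{"dx": -0.0133,"dy": -0.034,"dz": 0,"wx": 0,"wy": 0,"wz": 0,"hand": 0.6},{"dx": -0.0133,"dy": -0.034,"dz": 0,"wx": 0,"wy": 0,"wz": 0,"hand": 0.6},{"dx": -0.0133,"dy": -0.034,"dz": 0,"wx": 0,"wy": 0,"wz": 0,"hand": 0.6}])

```text
time: 17.1
ee_pos: [0.537, 0.052, 0.1868]
eef_rot: [[-0.929, 0.369, 0.0], [0.369, 0.929, -0.0], [-0.0, -0.0, -1.0]]
ft_force: [-0.4, -0.5, 0.3]
width: 0.0702
grasp_force: 0.0
```

>>> apply_moves(rows=[{"dx": 0,"dy": 0,"dz": 0,"wx": 0,"wy": 0,"wz": 0,"hand": 0.6},{"dx": 0,"dy": 0,"dz": 0,"wx": 0,"wy": 0,"wz": 0,"hand": 0.6},{"dx": 0,"dy": 0,"dz": 0,"wx": 0,"wy": 0,"wz": 0,"hand": 0.6}])

```text
time: 17.35
ee_pos: [0.5373, 0.0539, 0.1867]
eef_rot: [[-0.929, 0.37, -0.0], [0.37, 0.929, 0.001], [0.0, 0.0, -1.0]]
ft_force: [-0.7, -0.9, 0.4]
width: 0.0704
grasp_force: 0.0
```

```bash
python3 toys.py; python3 go.py .537 .0537 .062 158.4
```

```text
ee [0.5373, 0.0539, 0.1867] 0.07041132298716159 yaw 158.31088814764797 t 17.35
wrist tugboat 0.72 [537.5, 54.8] [38.0, 75.3] closing angle 68.5 zmax 0.10009274490541292
wrist van 0.68 [551.9, -81.1] [35.6, 7.6] closing angle 149.5 zmax 0.09420843304276716
top tugboat 0.61 [509.3, 70.8] [16.7, 12.4] closing angle 175.0 zmax 0.07994555361133249
top van 0.96 [576.2, -98.7] [35.8, 67.1] closing angle 58.7 zmax 0.09851681745406493
ee [0.5372, 0.0544, 0.1866] yaw 158.46406721544258 t 17.75 F [0.6929, -0.157, -0.1061] w 0.07000089040386011 j6 -70.00719539648645
wz 0.06406721544257721 dx -0.00010297882006003774 dy -0.0007399325123679866 dz 0.12463002231084236 len 0.124632261336948
```

Aligned. I'll grip the tugboat, lift it and carry it to B (.530,.278).

>>> apply_moves(rows=[{"dx": 0,"dy": 0,"dz": 0.038,"wx": 0,"wy": 0,"wz": 0,"hand": 0.6},{"dx": 0,"dy": 0,"dz": 0.038,"wx": 0,"wy": 0,"wz": 0,"hand": 0.5},{"dx": 0,"dy": 0,"dz": 0.034,"wx": 0,"wy": 0,"wz": 0,"hand": 0.4},{"dx": 0,"dy": 0,"dz": 0.0135,"wx": 0,"wy": 0,"wz": 0,"hand": 0.3},{"dx": 0,"dy": 0,"dz": 0,"wx": 0,"wy": 0,"wz": 0,"hand": -1},{"dx": 0,"dy": 0,"dz": 0,"wx": 0,"wy": 0,"wz": 0,"hand": -1},{"dx": 0,"dy": 0,"dz": 0,"wx": 0,"wy": 0,"wz": 0,"hand": -1},{"dx": 0,"dy": 0,"dz": 0,"wx": 0,"wy": 0,"wz": 0,"hand": -1},{"dx": 0,"dy": 0,"dz": 0,"wx": 0,"wy": 0,"wz": 0,"hand": -1},{"dx": 0,"dy": 0,"dz": 0,"wx": 0,"wy": 0,"wz": 0,"hand": -1}], force=25)

```text
time: 18.58
ee_pos: [0.5374, 0.0537, 0.0635]
eef_rot: [[-0.93, 0.368, 0.001], [0.368, 0.93, -0.0], [-0.001, 0.0, -1.0]]
ft_force: [-0.1, -0.2, -1.3]
width: 0.038
grasp_force: 25.0
```

>>> apply_moves(rows=[{"dx": 0,"dy": 0,"dz": 0,"wx": 0,"wy": 0,"wz": 0,"hand": -1},{"dx": 0,"dy": 0,"dz": -0.02,"wx": 0,"wy": 0,"wz": 0,"hand": -1},{"dx": 0,"dy": 0,"dz": -0.03,"wx": 0,"wy": 0,"wz": 0,"hand": -1},{"dx": 0,"dy": 0,"dz": -0.035,"wx": 0,"wy": 0,"wz": 0,"hand": -1},{"dx": 0,"dy": 0,"dz": -0.035,"wx": 0,"wy": 0,"wz": 0,"hand": -1},{"dx": 0,"dy": 0,"dz": 0,"wx": 0,"wy": 0,"wz": 0,"hand": -1},{"dx": 0,"dy": 0,"dz": 0,"wx": 0,"wy": 0,"wz": 0,"hand": -1}])

```text
time: 19.17
ee_pos: [0.5389, 0.0536, 0.1854]
eef_rot: [[-0.93, 0.368, 0.005], [0.368, 0.93, -0.0], [-0.005, 0.002, -1.0]]
ft_force: [-0.6, -0.3, -1.1]
width: 0.0379
grasp_force: 25.0
```

```bash
python3 go.py .53 .278 .03 158.4
```

```text
ee [0.5389, 0.0536, 0.1854] yaw 158.39499898809558 t 19.1667 F [-0.6048, -0.2503, -1.1202] w 0.03785753474146626 j6 -70.01677035834167
wz -0.005001011904425923 dx 0.0908656552346057 dy 0.2053735726147734 dz 0.15541376976201404 len 0.27310860744658
```

>>> apply_moves(rows=[{"dx": 0.015,"dy": 0.0342,"dz": 0,"wx": 0,"wy": 0,"wz": 0,"hand": -1},{"dx": 0.015,"dy": 0.0342,"dz": 0,"wx": 0,"wy": 0,"wz": 0,"hand": -1},{"dx": 0.015,"dy": 0.0342,"dz": 0,"wx": 0,"wy": 0,"wz": 0,"hand": -1},{"dx": 0.015,"dy": 0.0342,"dz": 0,"wx": 0,"wy": 0,"wz": 0,"hand": -1},{"dx": 0.015,"dy": 0.0342,"dz": 0,"wx": 0,"wy": 0,"wz": 0,"hand": -1},{"dx": 0.015,"dy": 0.0342,"dz": 0,"wx": 0,"wy": 0,"wz": 0,"hand": -1},{"dx": 0,"dy": 0,"dz": 0,"wx": 0,"wy": 0,"wz": 0,"hand": -1},{"dx": 0,"dy": 0,"dz": 0,"wx": 0,"wy": 0,"wz": 0,"hand": -1}])

```text
time: 19.83
ee_pos: [0.5275, 0.2789, 0.181]
eef_rot: [[-0.931, 0.365, -0.003], [0.365, 0.931, -0.001], [0.002, -0.002, -1.0]]
ft_force: [-1.1, -0.1, -0.4]
width: 0.0379
grasp_force: 25.0
```

>>> apply_moves(rows=[{"dx": 0,"dy": 0,"dz": 0.035,"wx": 0,"wy": 0,"wz": 0,"hand": -1},{"dx": 0,"dy": 0,"dz": 0.035,"wx": 0,"wy": 0,"wz": 0,"hand": -1},{"dx": 0,"dy": 0,"dz": 0.035,"wx": 0,"wy": 0,"wz": 0,"hand": -1},{"dx": 0,"dy": 0,"dz": 0.025,"wx": 0,"wy": 0,"wz": 0,"hand": -1},{"dx": 0,"dy": 0,"dz": 0.015,"wx": 0,"wy": 0,"wz": 0,"hand": -1},{"dx": 0,"dy": 0,"dz": 0.009,"wx": 0,"wy": 0,"wz": 0,"hand": -1},{"dx": 0,"dy": 0,"dz": 0,"wx": 0,"wy": 0,"wz": 0,"hand": -1},{"dx": 0,"dy": 0,"dz": 0,"wx": 0,"wy": 0,"wz": 0,"hand": -1}])

```text
time: 20.5
ee_pos: [0.5289, 0.2765, 0.0288]
eef_rot: [[-0.929, 0.369, -0.001], [0.369, 0.929, -0.001], [0.001, -0.001, -1.0]]
ft_force: [-0.3, 0.4, -1.0]
width: 0.0379
grasp_force: 25.0
```

>>> apply_moves(rows=[{"dx": 0,"dy": 0,"dz": 0.003,"wx": 0,"wy": 0,"wz": 0,"hand": -1},{"dx": 0,"dy": 0,"dz": 0,"wx": 0,"wy": 0,"wz": 0,"hand": -1},{"dx": 0,"dy": 0,"dz": 0,"wx": 0,"wy": 0,"wz": 0,"hand": 0.4},{"dx": 0,"dy": 0,"dz": 0,"wx": 0,"wy": 0,"wz": 0,"hand": 0.4},{"dx": 0,"dy": 0,"dz": 0,"wx": 0,"wy": 0,"wz": 0,"hand": 0.4},{"dx": 0,"dy": 0,"dz": 0,"wx": 0,"wy": 0,"wz": 0,"hand": 0.4},{"dx": 0,"dy": 0,"dz": 0,"wx": 0,"wy": 0,"wz": 0,"hand": 0.4}])

```text
time: 21.08
ee_pos: [0.5292, 0.2777, 0.0264]
eef_rot: [[-0.93, 0.368, 0.0], [0.368, 0.93, 0.0], [-0.0, 0.0, -1.0]]
ft_force: [-0.1, -0.4, -0.5]
width: 0.0613
grasp_force: 0.0
```

>>> apply_moves(rows=[{"dx": 0,"dy": 0,"dz": -0.02,"wx": 0,"wy": 0,"wz": 0,"hand": 0.4},{"dx": 0,"dy": 0,"dz": -0.035,"wx": 0,"wy": 0,"wz": 0,"hand": 0.6},{"dx": 0,"dy": 0,"dz": -0.035,"wx": 0,"wy": 0,"wz": 0,"hand": 0.6},{"dx": 0,"dy": 0,"dz": -0.035,"wx": 0,"wy": 0,"wz": 0,"hand": 0.6},{"dx": 0,"dy": 0,"dz": -0.035,"wx": 0,"wy": 0,"wz": 0,"hand": 0.6},{"dx": 0,"dy": 0,"dz": 0,"wx": 0,"wy": 0,"wz": 4.2,"hand": 0.6},{"dx": 0,"dy": 0,"dz": 0,"wx": 0,"wy": 0,"wz": 4.2,"hand": 0.6},{"dx": 0,"dy": 0,"dz": 0,"wx": 0,"wy": 0,"wz": 0,"hand": 0.6}])

```text
time: 21.75
ee_pos: [0.5294, 0.2778, 0.1872]
eef_rot: [[-0.865, 0.502, 0.002], [0.502, 0.865, 0.001], [-0.001, 0.001, -1.0]]
ft_force: [-0.7, 0.2, 0.1]
width: 0.0699
grasp_force: 0.0
```

```bash
python3 toys.py; python3 go.py .579 -.0968 .18 150
```

```text
ee [0.5294, 0.2778, 0.1872] 0.069940915923568 yaw 149.85492452716522 t 21.75
wrist tugboat 0.75 [522.8, 280.8] [13.2, 13.8] closing angle 60.2 zmax 0.060640632356302404
top van 0.92 [577.5, -98.6] [36.4, 68.0] closing angle 60.1 zmax 0.0988967483654557
ee [0.5289, 0.2775, 0.1857] yaw 150.03307807695634 t 22.15 F [-0.4138, -0.358, -0.5613] w 0.06991601410208656 j6 -38.9669541803018
wz 0.03307807695634324 dx -0.2305576023181518 dy -0.29911043173875085 dz 0.005674773946267975 len 0.3776983736011822
```

>>> apply_moves(rows=[{"dx": -0.0231,"dy": -0.0299,"dz": 0,"wx": 0,"wy": 0,"wz": 0,"hand": 0.6},{"dx": -0.0231,"dy": -0.0299,"dz": 0,"wx": 0,"wy": 0,"wz": 0,"hand": 0.6},{"dx": -0.0231,"dy": -0.0299,"dz": 0,"wx": 0,"wy": 0,"wz": 0,"hand": 0.6},{"dx": -0.0231,"dy": -0.0299,"dz": 0,"wx": 0,"wy": 0,"wz": 0,"hand": 0.6},{"dx": -0.0231,"dy": -0.0299,"dz": 0,"wx": 0,"wy": 0,"wz": 0,"hand": 0.6},{"dx": -0.0231,"dy": -0.0299,"dz": 0,"wx": 0,"wy": 0,"wz": 0,"hand": 0.6},{"dx": -0.0231,"dy": -0.0299,"dz": 0,"wx": 0,"wy": 0,"wz": 0,"hand": 0.6},{"dx": -0.0231,"dy": -0.0299,"dz": 0,"wx": 0,"wy": 0,"wz": 0,"hand": 0.6},{"dx": -0.0231,"dy": -0.0299,"dz": 0,"wx": 0,"wy": 0,"wz": 0,"hand": 0.6},{"dx": -0.0231,"dy": -0.0299,"dz": 0,"wx": 0,"wy": 0,"wz": 0,"hand": 0.6}])

```text
time: 22.98
ee_pos: [0.5795, -0.0988, 0.186]
eef_rot: [[-0.866, 0.5, -0.0], [0.5, 0.866, 0.0], [0.0, -0.0, -1.0]]
ft_force: [0.1, 0.6, 0.1]
width: 0.0701
grasp_force: 0.0
```

>>> apply_moves(rows=[{"dx": 0,"dy": 0,"dz": 0,"wx": 0,"wy": 0,"wz": 0,"hand": 0.6},{"dx": 0,"dy": 0,"dz": 0,"wx": 0,"wy": 0,"wz": 0,"hand": 0.6},{"dx": 0,"dy": 0,"dz": 0,"wx": 0,"wy": 0,"wz": 0,"hand": 0.6}])

```text
time: 23.23
ee_pos: [0.5792, -0.0966, 0.1858]
eef_rot: [[-0.866, 0.501, -0.001], [0.501, 0.866, 0.001], [0.001, 0.0, -1.0]]
ft_force: [0.8, -0.3, -0.7]
width: 0.0701
grasp_force: 0.0
```

```bash
python3 toys.py; python3 go.py .579 -.0968 .064 150
```

```text
ee [0.5792, -0.0966, 0.1858] 0.07008444754749804 yaw 149.94929531685773 t 23.2333
wrist van 0.96 [579.3, -96.7] [38.2, 69.2] closing angle 60.3 zmax 0.09599363472383254
top tugboat 0.87 [518.8, 279.4] [28.7, 13.5] closing angle 97.2 zmax 0.0605463332811893
top van 0.45 [558.6, -87.9] [36.6, 26.4] closing angle 150.6 zmax 0.09792924120116098
ee [0.5796, -0.0961, 0.1863] yaw 150.0641967765262 t 23.6333 F [-0.0091, 0.3558, -0.7639] w 0.07050667441003863 j6 -76.20646684413889
wz 0.06419677652618816 dx 0.00016552801888217414 dy -0.0009286339012938757 dz 0.12226187968252963 len 0.12226551837682209
```

>>> apply_moves(rows=[{"dx": 0,"dy": 0,"dz": 0.038,"wx": 0,"wy": 0,"wz": 0,"hand": 0.6},{"dx": 0,"dy": 0,"dz": 0.038,"wx": 0,"wy": 0,"wz": 0,"hand": 0.5},{"dx": 0,"dy": 0,"dz": 0.034,"wx": 0,"wy": 0,"wz": 0,"hand": 0.4},{"dx": 0,"dy": 0,"dz": 0.0125,"wx": 0,"wy": 0,"wz": 0,"hand": 0.3},{"dx": 0,"dy": 0,"dz": 0,"wx": 0,"wy": 0,"wz": 0,"hand": -1},{"dx": 0,"dy": 0,"dz": 0,"wx": 0,"wy": 0,"wz": 0,"hand": -1},{"dx": 0,"dy": 0,"dz": 0,"wx": 0,"wy": 0,"wz": 0,"hand": -1},{"dx": 0,"dy": 0,"dz": 0,"wx": 0,"wy": 0,"wz": 0,"hand": -1},{"dx": 0,"dy": 0,"dz": 0,"wx": 0,"wy": 0,"wz": 0,"hand": -1},{"dx": 0,"dy": 0,"dz": 0,"wx": 0,"wy": 0,"wz": 0,"hand": -1}], force=25)

```text
time: 24.47
ee_pos: [0.5798, -0.0969, 0.0642]
eef_rot: [[-0.866, 0.5, 0.001], [0.5, 0.866, -0.0], [-0.001, 0.0, -1.0]]
ft_force: [-0.2, 0.2, -0.5]
width: 0.0396
grasp_force: 25.0
```

>>> apply_moves(rows=[{"dx": 0,"dy": 0,"dz": 0,"wx": 0,"wy": 0,"wz": 0,"hand": -1},{"dx": 0,"dy": 0,"dz": -0.02,"wx": 0,"wy": 0,"wz": 0,"hand": -1},{"dx": 0,"dy": 0,"dz": -0.03,"wx": 0,"wy": 0,"wz": 0,"hand": -1},{"dx": 0,"dy": 0,"dz": -0.035,"wx": 0,"wy": 0,"wz": 0,"hand": -1},{"dx": 0,"dy": 0,"dz": -0.035,"wx": 0,"wy": 0,"wz": 0,"hand": -1},{"dx": 0,"dy": 0,"dz": 0,"wx": 0,"wy": 0,"wz": 0,"hand": -1},{"dx": 0,"dy": 0,"dz": 0,"wx": 0,"wy": 0,"wz": 0,"hand": -1}])

```text
time: 25.05
ee_pos: [0.5814, -0.0974, 0.1863]
eef_rot: [[-0.866, 0.5, 0.005], [0.5, 0.866, -0.002], [-0.006, 0.001, -1.0]]
ft_force: [0.0, 0.7, -1.0]
width: 0.0399
grasp_force: 25.0
```

```bash
python3 go.py .405 .335 .03 150
```

```text
ee [0.5814, -0.0974, 0.1863] yaw 149.99493588663208 t 25.05 F [0.0342, 0.7079, -1.0192] w 0.03985990429660037 j6 -76.21022628424616
wz -0.005064113367922118 dx 0.36891736718957496 dy 0.2862808743389261 dz 0.156282301089271 len 0.49242351737107887
```

>>> apply_moves(rows=[{"dx": 0.0307,"dy": 0.0239,"dz": 0,"wx": 0,"wy": 0,"wz": 0,"hand": -1},{"dx": 0.0307,"dy": 0.0239,"dz": 0,"wx": 0,"wy": 0,"wz": 0,"hand": -1},{"dx": 0.0307,"dy": 0.0239,"dz": 0,"wx": 0,"wy": 0,"wz": 0,"hand": -1},{"dx": 0.0307,"dy": 0.0239,"dz": 0,"wx": 0,"wy": 0,"wz": 0,"hand": -1},{"dx": 0.0307,"dy": 0.0239,"dz": 0,"wx": 0,"wy": 0,"wz": 0,"hand": -1},{"dx": 0.0307,"dy": 0.0239,"dz": 0,"wx": 0,"wy": 0,"wz": 0,"hand": -1},{"dx": 0.0307,"dy": 0.0239,"dz": 0,"wx": 0,"wy": 0,"wz": 0,"hand": -1},{"dx": 0.0307,"dy": 0.0239,"dz": 0,"wx": 0,"wy": 0,"wz": 0,"hand": -1},{"dx": 0.0307,"dy": 0.0239,"dz": 0,"wx": 0,"wy": 0,"wz": 0,"hand": -1},{"dx": 0.0307,"dy": 0.0239,"dz": 0,"wx": 0,"wy": 0,"wz": 0,"hand": -1}])

```text
time: 25.88
ee_pos: [0.431, 0.2646, 0.1821]
eef_rot: [[-0.866, 0.5, -0.003], [0.5, 0.866, -0.001], [0.002, -0.002, -1.0]]
ft_force: [1.6, 0.2, 0.1]
width: 0.0399
grasp_force: 25.0
```

>>> apply_moves(rows=[{"dx": 0.0307,"dy": 0.0239,"dz": 0,"wx": 0,"wy": 0,"wz": 0,"hand": -1},{"dx": 0.0307,"dy": 0.0239,"dz": 0,"wx": 0,"wy": 0,"wz": 0,"hand": -1},{"dx": 0,"dy": 0,"dz": 0,"wx": 0,"wy": 0,"wz": 0,"hand": -1},{"dx": 0,"dy": 0,"dz": 0,"wx": 0,"wy": 0,"wz": 0,"hand": -1}])

```text
time: 26.22
ee_pos: [0.4021, 0.3367, 0.1821]
eef_rot: [[-0.868, 0.496, -0.002], [0.496, 0.868, -0.002], [0.001, -0.003, -1.0]]
ft_force: [-0.3, -0.2, -0.4]
width: 0.0395
grasp_force: 25.0
```

>>> apply_moves(rows=[{"dx": 0,"dy": 0,"dz": 0.035,"wx": 0,"wy": 0,"wz": 0,"hand": -1},{"dx": 0,"dy": 0,"dz": 0.035,"wx": 0,"wy": 0,"wz": 0,"hand": -1},{"dx": 0,"dy": 0,"dz": 0.035,"wx": 0,"wy": 0,"wz": 0,"hand": -1},{"dx": 0,"dy": 0,"dz": 0.025,"wx": 0,"wy": 0,"wz": 0,"hand": -1},{"dx": 0,"dy": 0,"dz": 0.015,"wx": 0,"wy": 0,"wz": 0,"hand": -1},{"dx": 0,"dy": 0,"dz": 0.009,"wx": 0,"wy": 0,"wz": 0,"hand": -1},{"dx": 0,"dy": 0,"dz": 0,"wx": 0,"wy": 0,"wz": 0,"hand": -1},{"dx": 0,"dy": 0,"dz": 0,"wx": 0,"wy": 0,"wz": 0,"hand": -1}])

```text
time: 26.88
ee_pos: [0.4042, 0.3347, 0.0294]
eef_rot: [[-0.865, 0.501, -0.001], [0.501, 0.865, -0.001], [0.0, -0.001, -1.0]]
ft_force: [-0.1, 0.8, -0.8]
width: 0.0395
grasp_force: 25.0
```

>>> apply_moves(rows=[{"dx": 0,"dy": 0,"dz": 0.003,"wx": 0,"wy": 0,"wz": 0,"hand": -1},{"dx": 0,"dy": 0,"dz": 0,"wx": 0,"wy": 0,"wz": 0,"hand": -1},{"dx": 0,"dy": 0,"dz": 0,"wx": 0,"wy": 0,"wz": 0,"hand": 0.4},{"dx": 0,"dy": 0,"dz": 0,"wx": 0,"wy": 0,"wz": 0,"hand": 0.4},{"dx": 0,"dy": 0,"dz": 0,"wx": 0,"wy": 0,"wz": 0,"hand": 0.4},{"dx": 0,"dy": 0,"dz": 0,"wx": 0,"wy": 0,"wz": 0,"hand": 0.4},{"dx": 0,"dy": 0,"dz": 0,"wx": 0,"wy": 0,"wz": 0,"hand": 0.4}])

```text
time: 27.47
ee_pos: [0.4041, 0.3359, 0.0269]
eef_rot: [[-0.866, 0.5, 0.0], [0.5, 0.866, 0.0], [-0.0, 0.0, -1.0]]
ft_force: [-0.1, -0.1, -0.3]
width: 0.0617
grasp_force: 0.0
```

>>> apply_moves(rows=[{"dx": 0,"dy": 0,"dz": -0.02,"wx": 0,"wy": 0,"wz": 0,"hand": 0.4},{"dx": 0,"dy": 0,"dz": -0.035,"wx": 0,"wy": 0,"wz": 0,"hand": 0.3},{"dx": 0,"dy": 0,"dz": -0.035,"wx": 0,"wy": 0,"wz": 0,"hand": 0.3},{"dx": 0,"dy": 0,"dz": -0.035,"wx": 0,"wy": 0,"wz": 0,"hand": 0.3},{"dx": 0,"dy": 0,"dz": -0.035,"wx": 0,"wy": 0,"wz": 0,"hand": 0.3},{"dx": 0,"dy": 0,"dz": 0,"wx": 0,"wy": 0,"wz": 0,"hand": 0.3},{"dx": 0,"dy": 0,"dz": 0,"wx": 0,"wy": 0,"wz": 0,"hand": 0.3}])

```text
time: 28.05
ee_pos: [0.4054, 0.3367, 0.1889]
eef_rot: [[-0.866, 0.5, 0.005], [0.5, 0.866, 0.003], [-0.003, 0.005, -1.0]]
ft_force: [-0.3, -0.2, -0.6]
width: 0.0569
grasp_force: 0.0
```

```bash
python3 - <<'E'
from h import *
for n in("top","side"):
    c=shot(n); save(c,n+"1.png"); P,C=cloud(c); h=hsv(C)
    for nm,m in(("blue",blue(C)),("red",red(C)),("white",(h[:,1]<60)&(h[:,2]>150))):
        k=m&(np.hypot(P[:,0]-.555,P[:,1]+.02)<.14)&(P[:,2]>.03)&(P[:,2]<.06); pr(n,nm,k.sum(),P[k].mean(0) if k.any() else 0, rect(P[k]) if k.sum()>5 else 0)
    k=(np.abs(P[:,0]-.56)<.2)&(np.abs(P[:,1]+.02)<.2)&(P[:,2]>.04)&(P[:,2]<.052); pr("table top",rect(P[k]),np.median(P[k][:,2]))
    k=(np.abs(P[:,0]-.59)<.09)&(np.abs(P[:,1]+.315)<.09)&(P[:,2]<.012)&(P[:,2]>-.01); pr("dock hsv",np.median(h[k&(np.abs(P[:,0]-.545)<.015)],0))
    k&=(h[:,0]>95)&(h[:,0]<135)&(h[:,1]>80); pr("dock",k.sum(),rect(P[k]),np.median(P[k][:,2]) if k.any() else 0)
    p,_=near(P,C,.58,-.318,.08,.025,.12);pr("wiper",rect(p[p[:,2]>.055]),rect(p),np.percentile(p[:,2],99))
E
python3 go.py .57 -.12 .3 150
```

```text
top blue 40 [0.6327, -0.0027, 0.0431] (array([633.2,  -2.7]), array([17.3, 16.2]), 4.5)
top red 63 [0.476, -0.0456, 0.043] (array([475.1, -45.3]), array([19.7, 24.1]), 10.6)
top white 323 [0.5592, -0.0229, 0.0427] (array([556.4, -23.7]), array([140.9,  17.9]), 15.2)
table top (array([587.7, -21. ]), array([364.5, 297.6]), 5.3) 0.04332254433122418
dock hsv [109.0, 102.0, 95.0]
dock 742 (array([ 596.2, -316.8]), array([123.1,  94.2]), 8.5) 0.0015132891094377099
wiper (array([ 600.6, -312.6]), array([64. , 25.5]), 18.5) (array([ 600.7, -312.1]), array([80.1, 55.3]), 18.1) 0.074688346341257
side blue 25 [0.631, -0.0024, 0.0465] (array([631.9,  -3.2]), array([14.5, 19.7]), 10.8)
side red 54 [0.4754, -0.0451, 0.0458] (array([474.3, -44.8]), array([21.1, 24.1]), 9.0)
side white 206 [0.5543, -0.0237, 0.0459] (array([556.4, -23.5]), array([138.3,  17.4]), 15.6)
table top (array([579.4, -32.2]), array([352.3, 350.5]), 0.5) 0.04558167914666522
dock hsv [110.0, 110.0, 106.0]
dock 865 (array([ 594.6, -316.9]), array([127. ,  95.6]), 9.1) 0.003645933657385414
wiper (array([ 599.6, -312.1]), array([64.2, 24.7]), 20.2) (array([ 599.4, -311.6]), array([80.9, 53.7]), 18.1) 0.07421812445089185
ee [0.4034, 0.3353, 0.186] yaw 150.00072946102298 t 28.15 F [-0.1344, -0.5938, 0.0686] w 0.057080229386669394 j6 -27.803754359649464
wz 0.0007294610229848786 dx -0.3719838589561584 dy -0.31101444732763267 dz -0.11400695689529164 len 0.49809593854091283
```

View pics/top1.png

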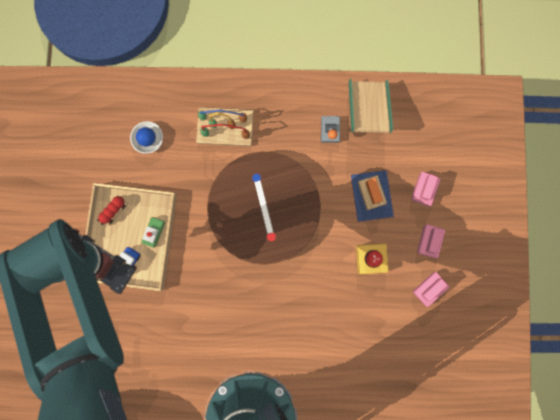

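All three toys are in the tray at (112,209), (153,232) and (128,258), and the turntable is clear. The streak shows from the blue dot (257,177) to the red dot (271,237), and the stop is still low. Now the wiper.

>>> apply_moves(rows=[{"dx": 0,"dy": 0,"dz": 0,"wx": 0,"wy": 0,"wz": -7,"hand": 0.3},{"dx": 0,"dy": 0,"dz": 0,"wx": 0,"wy": 0,"wz": -7,"hand": 0.3},{"dx": 0,"dy": 0,"dz": 0,"wx": 0,"wy": 0,"wz": -7,"hand": 0.3},{"dx": 0,"dy": 0,"dz": 0,"wx": 0,"wy": 0,"wz": -7,"hand": 0.3},{"dx": 0,"dy": 0,"dz": 0,"wx": 0,"wy": 0,"wz": -7,"hand": 0.3},{"dx": 0,"dy": 0,"dz": 0,"wx": 0,"wy": 0,"wz": -7,"hand": 0.3},{"dx": 0,"dy": 0,"dz": 0,"wx": 0,"wy": 0,"wz": -7,"hand": 0.3}])

```text
time: 28.73
ee_pos: [0.4027, 0.3348, 0.1843]
eef_rot: [[-0.944, -0.331, -0.004], [-0.331, 0.944, -0.003], [0.004, -0.001, -1.0]]
ft_force: [-0.7, 0.2, -0.2]
width: 0.0575
grasp_force: 0.0
```

>>> apply_moves(rows=[{"dx": 0.0014,"dy": -0.0376,"dz": 0,"wx": 0,"wy": 0,"wz": 0,"hand": 0.3},{"dx": 0.0014,"dy": -0.0376,"dz": 0,"wx": 0,"wy": 0,"wz": 0,"hand": 0.3},{"dx": 0.0014,"dy": -0.0376,"dz": 0,"wx": 0,"wy": 0,"wz": 0,"hand": 0.3},{"dx": 0.0014,"dy": -0.0376,"dz": 0,"wx": 0,"wy": 0,"wz": 0,"hand": 0.3},{"dx": 0.0014,"dy": -0.0376,"dz": 0,"wx": 0,"wy": 0,"wz": 0,"hand": 0.3},{"dx": 0.0014,"dy": -0.0376,"dz": 0,"wx": 0,"wy": 0,"wz": 0,"hand": 0.3},{"dx": 0.0014,"dy": -0.0376,"dz": 0,"wx": 0,"wy": 0,"wz": 0,"hand": 0.3},{"dx": 0.0014,"dy": -0.0376,"dz": 0,"wx": 0,"wy": 0,"wz": 0,"hand": 0.3},{"dx": 0.0014,"dy": -0.0376,"dz": 0,"wx": 0,"wy": 0,"wz": 0,"hand": 0.3}])

```text
time: 29.48
ee_pos: [0.5009, 0.0099, 0.1846]
eef_rot: [[-0.946, -0.325, -0.004], [-0.325, 0.946, 0.0], [0.004, 0.002, -1.0]]
ft_force: [0.4, 0.5, 0.3]
width: 0.0568
grasp_force: 0.0
```

>>> apply_moves(rows=[{"dx": 0.0014,"dy": -0.0376,"dz": 0,"wx": 0,"wy": 0,"wz": 0,"hand": 0.3},{"dx": 0.0014,"dy": -0.0376,"dz": 0,"wx": 0,"wy": 0,"wz": 0,"hand": 0.3},{"dx": 0.0014,"dy": -0.0376,"dz": 0,"wx": 0,"wy": 0,"wz": 0,"hand": 0.3},{"dx": 0.0014,"dy": -0.0376,"dz": 0,"wx": 0,"wy": 0,"wz": 0,"hand": 0.3},{"dx": 0.0014,"dy": -0.0376,"dz": 0,"wx": 0,"wy": 0,"wz": 0,"hand": 0.3},{"dx": 0.0014,"dy": -0.0376,"dz": 0,"wx": 0,"wy": 0,"wz": 0,"hand": 0.3},{"dx": 0.0014,"dy": -0.0376,"dz": 0,"wx": 0,"wy": 0,"wz": 0,"hand": 0.3},{"dx": 0.0014,"dy": -0.0376,"dz": 0,"wx": 0,"wy": 0,"wz": 0,"hand": 0.3},{"dx": 0.0014,"dy": -0.0376,"dz": 0,"wx": 0,"wy": 0,"wz": 0,"hand": 0.3}])

```text
time: 30.23
ee_pos: [0.5994, -0.3135, 0.1837]
eef_rot: [[-0.946, -0.325, -0.004], [-0.325, 0.946, 0.003], [0.003, 0.004, -1.0]]
ft_force: [1.3, 0.3, -0.2]
width: 0.0574
grasp_force: 0.0
```

>>> apply_moves(rows=[{"dx": 0,"dy": 0,"dz": 0,"wx": 0,"wy": 0,"wz": 0,"hand": 0.3},{"dx": 0,"dy": 0,"dz": 0,"wx": 0,"wy": 0,"wz": 0,"hand": 0.3},{"dx": 0,"dy": 0,"dz": 0,"wx": 0,"wy": 0,"wz": 0,"hand": 0.3}])

```text
time: 30.48
ee_pos: [0.5991, -0.3113, 0.1843]
eef_rot: [[-0.946, -0.325, -0.004], [-0.325, 0.946, 0.003], [0.003, 0.004, -1.0]]
ft_force: [1.1, 0.5, 0.1]
width: 0.0567
grasp_force: 0.0
```

```bash
python3 - <<'E'
from h import *
c=shot("wrist");save(c,"w5.png");P,C=cloud(c);h=hsv(C)
k=(np.abs(P[:,0]-.595)<.1)&(np.abs(P[:,1]+.315)<.1)
p=P[k&(P[:,2]>.055)&(P[:,2]<.09)];pr("handle",rect(p),np.percentile(p[:,2],[50,99]))
p=P[k&(P[:,2]>.022)&(P[:,2]<.09)];pr("wiper",rect(p))
kk=k&(P[:,2]<.012)&(h[:,0]>95)&(h[:,0]<135)&(h[:,1]>80);pr("dock",rect(P[kk]),np.median(P[kk][:,2]))
E
python3 go.py .6 -.312 .057 199
```

```text
handle (array([ 601.4, -312. ]), array([64. , 23.7]), 18.6) [0.0729, 0.0746]
wiper (array([ 601.2, -312.2]), array([79.8, 54.1]), 18.7)
dock (array([ 596.6, -317. ]), array([128.5,  98.9]), 8.9) 0.005101874080969737
ee [0.5992, -0.3107, 0.1848] yaw -160.98638526283437 t 30.5333 F [-0.961, 0.4599, -0.1964] w 0.05692915415210492 j6 -142.30071796274524
wz 0.013614737165653423 dx -0.00035831033913005957 dy -0.0014579750151171404 dz 0.1278467288683502 len 0.12785554411045802
```

View pics/w5.png

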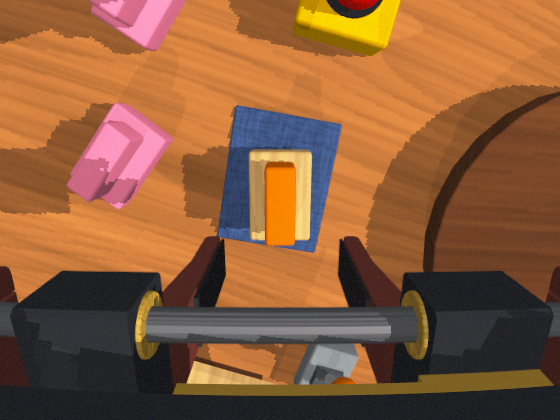

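The wiper stands on the blue mat at (280,200), between the fingers and aligned. I'll descend and grip.

>>> apply_moves(rows=[{"dx": -0.0014,"dy": -0.002,"dz": 0.038,"wx": 0,"wy": 0,"wz": 0,"hand": 0.3},{"dx": 0,"dy": 0,"dz": 0.038,"wx": 0,"wy": 0,"wz": 0,"hand": 0.2},{"dx": 0,"dy": 0,"dz": 0.034,"wx": 0,"wy": 0,"wz": 0,"hand": 0.1},{"dx": 0,"dy": 0,"dz": 0.0178,"wx": 0,"wy": 0,"wz": 0,"hand": 0},{"dx": 0,"dy": 0,"dz": 0,"wx": 0,"wy": 0,"wz": 0,"hand": -1},{"dx": 0,"dy": 0,"dz": 0,"wx": 0,"wy": 0,"wz": 0,"hand": -1},{"dx": 0,"dy": 0,"dz": 0,"wx": 0,"wy": 0,"wz": 0,"hand": -1},{"dx": 0,"dy": 0,"dz": 0,"wx": 0,"wy": 0,"wz": 0,"hand": -1},{"dx": 0,"dy": 0,"dz": 0,"wx": 0,"wy": 0,"wz": 0,"hand": -1},{"dx": 0,"dy": 0,"dz": 0,"wx": 0,"wy": 0,"wz": 0,"hand": -1}], force=45)

```text
time: 31.37
ee_pos: [0.6033, -0.3143, 0.0605]
eef_rot: [[-0.946, -0.326, 0.002], [-0.326, 0.946, -0.001], [-0.002, -0.002, -1.0]]
ft_force: [0.1, 0.7, 1.2]
width: 0.0236
grasp_force: 45.0
```

>>> apply_moves(rows=[{"dx": 0,"dy": 0,"dz": 0,"wx": 0,"wy": 0,"wz": 0,"hand": -1},{"dx": 0,"dy": 0,"dz": 0,"wx": 0,"wy": 0,"wz": 0,"hand": -1},{"dx": 0,"dy": 0,"dz": 0,"wx": 0,"wy": 0,"wz": 0,"hand": -1}])

```text
time: 31.62
ee_pos: [0.6031, -0.3143, 0.0596]
eef_rot: [[-0.946, -0.325, 0.002], [-0.325, 0.946, -0.001], [-0.001, -0.001, -1.0]]
ft_force: [1.0, -0.8, 1.5]
width: 0.0238
grasp_force: 45.0
```

```bash
python3 go.py .6 -.312 .057 199
```

```text
ee [0.6031, -0.3143, 0.0596] yaw -161.01028316598163 t 31.6167 F [0.9535, -0.7758, 1.4629] w 0.02380232107432141 j6 -142.3306842445318
wz -0.010283165981604725 dx 0.002212092601266327 dy 0.0031931557176375683 dz 0.0026164460756146965 len 0.0046835229454181455
```

>>> apply_moves(rows=[{"dx": 0,"dy": 0,"dz": -0.015,"wx": 0,"wy": 0,"wz": 0,"hand": -1},{"dx": 0,"dy": 0,"dz": -0.025,"wx": 0,"wy": 0,"wz": 0,"hand": -1},{"dx": 0,"dy": 0,"dz": -0.03,"wx": 0,"wy": 0,"wz": 0,"hand": -1},{"dx": 0,"dy": 0,"dz": -0.03,"wx": 0,"wy": 0,"wz": 3.7,"hand": -1},{"dx": 0,"dy": 0,"dz": 0,"wx": 0,"wy": 0,"wz": 0,"hand": -1},{"dx": 0,"dy": 0,"dz": 0,"wx": 0,"wy": 0,"wz": 0,"hand": -1}])

```text
time: 32.12
ee_pos: [0.6034, -0.3147, 0.1608]
eef_rot: [[-0.964, -0.264, 0.003], [-0.264, 0.964, -0.002], [-0.002, -0.003, -1.0]]
ft_force: [-1.2, -0.2, -1.2]
width: 0.0234
grasp_force: 45.0
```

>>> apply_moves(rows=[{"dx": -0.0138,"dy": 0.0366,"dz": 0,"wx": 0,"wy": 0,"wz": 0,"hand": -1},{"dx": -0.0138,"dy": 0.0366,"dz": 0,"wx": 0,"wy": 0,"wz": 0,"hand": -1},{"dx": -0.0138,"dy": 0.0366,"dz": 0,"wx": 0,"wy": 0,"wz": 0,"hand": -1},{"dx": -0.0138,"dy": 0.0366,"dz": 0,"wx": 0,"wy": 0,"wz": 0,"hand": -1},{"dx": -0.0138,"dy": 0.0366,"dz": 0,"wx": 0,"wy": 0,"wz": 0,"hand": -1},{"dx": -0.0138,"dy": 0.0366,"dz": 0,"wx": 0,"wy": 0,"wz": 0,"hand": -1},{"dx": -0.0138,"dy": 0.0366,"dz": 0,"wx": 0,"wy": 0,"wz": 0,"hand": -1},{"dx": -0.0138,"dy": 0.0366,"dz": 0,"wx": 0,"wy": 0,"wz": 0,"hand": -1}])

```text
time: 32.78
ee_pos: [0.6299, -0.0004, 0.1567]
eef_rot: [[-0.964, -0.264, -0.004], [-0.264, 0.964, 0.0], [0.004, 0.001, -1.0]]
ft_force: [0.7, -0.6, -1.1]
width: 0.0235
grasp_force: 45.0
```

>>> apply_moves(rows=[{"dx": 0,"dy": 0,"dz": 0,"wx": 0,"wy": 0,"wz": 0,"hand": -1},{"dx": 0,"dy": 0,"dz": 0,"wx": 0,"wy": 0,"wz": 0,"hand": -1},{"dx": 0,"dy": 0,"dz": 0,"wx": 0,"wy": 0,"wz": 0,"hand": -1},{"dx": 0,"dy": 0,"dz": 0,"wx": 0,"wy": 0,"wz": 0,"hand": -1},{"dx": 0,"dy": 0,"dz": 0,"wx": 0,"wy": 0,"wz": 0,"hand": -1}])

```text
time: 33.2
ee_pos: [0.6313, -0.0039, 0.1583]
eef_rot: [[-0.965, -0.262, -0.001], [-0.262, 0.965, -0.0], [0.001, -0.0, -1.0]]
ft_force: [0.8, 0.6, -0.5]
width: 0.0237
grasp_force: 45.0
```

```bash
python3 go.py .6325 -.0025 .11 195.3
python3 - <<'E'
from h import *
for n in("wrist","side"):
    c=shot(n);save(c,n+"6.png");P,C=cloud(c);h=hsv(C)
    k=(np.abs(P[:,0]-.63)<.08)&(np.abs(P[:,1])<.08)&(P[:,2]>.115)&(P[:,2]<.16)&(h[:,1]>60)&(h[:,0]<30)
    p=P[k&(P[:,2]<.145)]; pr(n,k.sum(),len(p),rect(p) if len(p)>5 else 0,np.percentile(p[:,2],[1,50,90]) if len(p) else 0)
E
```

```text
ee [0.6313, -0.0039, 0.1583] yaw -164.80265771129845 t 33.2 F [0.774, 0.6062, -0.4744] w 0.023660743617443896 j6 -111.7910484770845
wz -0.10265771129843415 dx -0.0015085899841263733 dy 0.001073128328266229 dz 0.04828032125518021 len 0.04831580350829881
wrist 5795 5057 (array([628.4,  -5.5]), array([76.2, 54.3]), 14.9) [0.12, 0.1366, 0.1376]
side 465 370 (array([628.8,  -6.6]), array([81.7, 54.6]), 12.7) [0.1162, 0.1328, 0.1377]
```

View pics/wrist6.png

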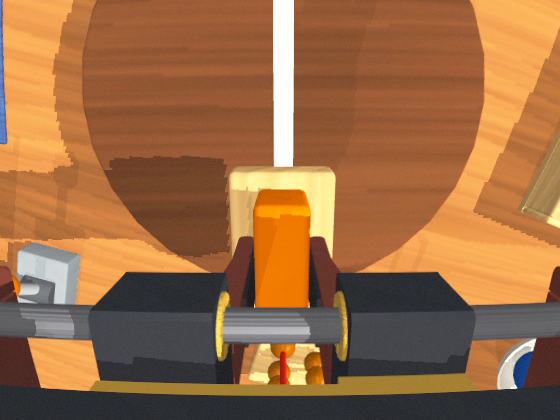

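View pics/side6.png

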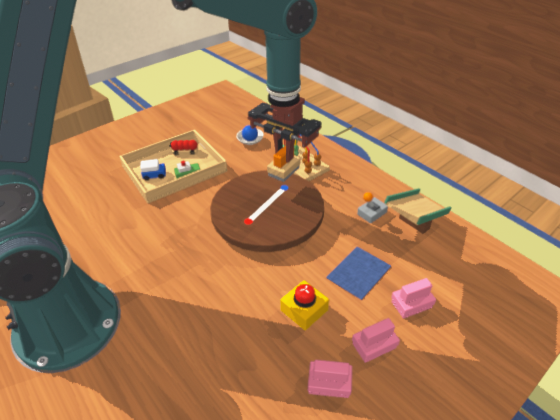

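The wiper hangs level, its block at (282,210) and the streak running straight ahead of it. The side view shows the toys in the tray and the mat empty. I'll lower onto the blue dot.

>>> apply_moves(rows=[{"dx": -0.005,"dy": 0.0015,"dz": 0.025,"wx": 0,"wy": 0,"wz": 0,"hand": -1},{"dx": 0,"dy": 0,"dz": 0.02,"wx": 0,"wy": 0,"wz": 0,"hand": -1},{"dx": 0,"dy": 0,"dz": 0.008,"wx": 0,"wy": 0,"wz": 0,"hand": -1},{"dx": 0,"dy": 0,"dz": 0,"wx": 0,"wy": 0,"wz": 0,"hand": -1},{"dx": 0,"dy": 0,"dz": 0,"wx": 0,"wy": 0,"wz": 0,"hand": -1},{"dx": 0,"dy": 0,"dz": 0,"wx": 0,"wy": 0,"wz": 0,"hand": -1}])

```text
time: 33.8
ee_pos: [0.6369, 0.0, 0.1069]
eef_rot: [[-0.965, -0.263, 0.001], [-0.263, 0.965, -0.0], [-0.001, -0.001, -1.0]]
ft_force: [-0.1, -0.4, -1.5]
width: 0.0238
grasp_force: 45.0
```

>>> apply_moves(rows=[{"dx": 0,"dy": 0,"dz": 0.002,"wx": 0,"wy": 0,"wz": 0,"hand": -1},{"dx": 0,"dy": 0,"dz": 0,"wx": 0,"wy": 0,"wz": 0,"hand": -1},{"dx": 0,"dy": 0,"dz": 0,"wx": 0,"wy": 0,"wz": 0,"hand": -1}])

```text
time: 34.05
ee_pos: [0.6365, 0.0004, 0.1045]
eef_rot: [[-0.965, -0.264, 0.001], [-0.264, 0.965, -0.0], [-0.001, -0.0, -1.0]]
ft_force: [0.3, -0.5, -1.1]
width: 0.0237
grasp_force: 45.0
```

>>> apply_moves(rows=[{"dx": 0,"dy": 0,"dz": 0.002,"wx": 0,"wy": 0,"wz": 0,"hand": -1},{"dx": 0,"dy": 0,"dz": 0,"wx": 0,"wy": 0,"wz": 0,"hand": -1},{"dx": 0,"dy": 0,"dz": 0,"wx": 0,"wy": 0,"wz": 0,"hand": -1}])

```text
time: 34.3
ee_pos: [0.636, 0.0005, 0.1018]
eef_rot: [[-0.965, -0.264, -0.0], [-0.264, 0.965, -0.0], [0.0, -0.0, -1.0]]
ft_force: [0.0, 0.4, -0.9]
width: 0.0235
grasp_force: 45.0
```

>>> apply_moves(rows=[{"dx": 0,"dy": 0,"dz": 0.0015,"wx": 0,"wy": 0,"wz": 0,"hand": -1},{"dx": 0,"dy": 0,"dz": 0,"wx": 0,"wy": 0,"wz": 0,"hand": -1},{"dx": 0,"dy": 0,"dz": 0,"wx": 0,"wy": 0,"wz": 0,"hand": -1}])

```text
time: 34.55
ee_pos: [0.6362, 0.0005, 0.1005]
eef_rot: [[-0.965, -0.264, 0.0], [-0.264, 0.965, -0.0], [-0.0, -0.0, -1.0]]
ft_force: [-0.6, 0.4, 1.7]
width: 0.0238
grasp_force: 45.0
```

>>> apply_moves(rows=[{"dx": 0,"dy": 0,"dz": 0.001,"wx": 0,"wy": 0,"wz": 0,"hand": -1},{"dx": 0,"dy": 0,"dz": 0,"wx": 0,"wy": 0,"wz": 0,"hand": -1},{"dx": 0,"dy": 0,"dz": 0,"wx": 0,"wy": 0,"wz": 0,"hand": -1}])

```text
time: 34.8
ee_pos: [0.6363, 0.0005, 0.0995]
eef_rot: [[-0.965, -0.264, 0.0], [-0.264, 0.965, -0.0], [-0.0, -0.0, -1.0]]
ft_force: [-0.5, 1.1, 2.2]
width: 0.0238
grasp_force: 45.0
```

>>> apply_moves(rows=[{"dx": 0,"dy": 0,"dz": 0.001,"wx": 0,"wy": 0,"wz": 0,"hand": -1},{"dx": 0,"dy": 0,"dz": 0,"wx": 0,"wy": 0,"wz": 0,"hand": -1},{"dx": 0,"dy": 0,"dz": 0,"wx": 0,"wy": 0,"wz": 0,"hand": -1}])

```text
time: 35.05
ee_pos: [0.6362, 0.0005, 0.0984]
eef_rot: [[-0.965, -0.264, 0.0], [-0.264, 0.965, -0.0], [-0.0, -0.0, -1.0]]
ft_force: [-0.0, 0.6, 3.4]
width: 0.0239
grasp_force: 45.0
```

>>> apply_moves(rows=[{"dx": 0,"dy": 0,"dz": 0.001,"wx": 0,"wy": 0,"wz": 0,"hand": -1},{"dx": 0,"dy": 0,"dz": 0,"wx": 0,"wy": 0,"wz": 0,"hand": -1},{"dx": 0,"dy": 0,"dz": 0,"wx": 0,"wy": 0,"wz": 0,"hand": -1}])

```text
time: 35.3
ee_pos: [0.6362, 0.0005, 0.0974]
eef_rot: [[-0.965, -0.264, 0.0], [-0.264, 0.965, -0.0], [-0.0, -0.0, -1.0]]
ft_force: [-1.2, 1.0, 2.6]
width: 0.0237
grasp_force: 45.0
```

>>> apply_moves(rows=[{"dx": 0.003,"dy": 0,"dz": 0,"wx": 0,"wy": 0,"wz": 0,"hand": -1},{"dx": 0.005,"dy": 0,"dz": 0,"wx": 0,"wy": 0,"wz": 0,"hand": -1},{"dx": 0.007,"dy": 0,"dz": 0,"wx": 0,"wy": 0,"wz": 0,"hand": -1},{"dx": 0.007,"dy": 0,"dz": 0,"wx": 0,"wy": 0,"wz": 0,"hand": -1},{"dx": 0.007,"dy": 0,"dz": 0,"wx": 0,"wy": 0,"wz": 0,"hand": -1}])

```text
time: 35.72
ee_pos: [0.6076, -0.0075, 0.0975]
eef_rot: [[-0.965, -0.264, 0.001], [-0.264, 0.965, -0.0], [-0.0, -0.0, -1.0]]
ft_force: [1.9, 0.9, 3.7]
width: 0.0241
grasp_force: 45.0
```

>>> apply_moves(rows=[{"dx": 0.007,"dy": 0,"dz": 0,"wx": 0,"wy": 0,"wz": 0,"hand": -1},{"dx": 0.007,"dy": 0,"dz": 0,"wx": 0,"wy": 0,"wz": 0,"hand": -1},{"dx": 0.007,"dy": 0,"dz": 0,"wx": 0,"wy": 0,"wz": 0,"hand": -1},{"dx": 0.007,"dy": 0,"dz": 0,"wx": 0,"wy": 0,"wz": 0,"hand": -1},{"dx": 0.007,"dy": 0,"dz": 0,"wx": 0,"wy": 0,"wz": 0,"hand": -1},{"dx": 0.007,"dy": 0,"dz": 0,"wx": 0,"wy": 0,"wz": 0,"hand": -1}])

```text
time: 36.22
ee_pos: [0.5669, -0.0185, 0.0974]
eef_rot: [[-0.965, -0.264, 0.0], [-0.264, 0.965, -0.0], [0.0, -0.0, -1.0]]
ft_force: [2.2, 0.3, 2.4]
width: 0.0237
grasp_force: 45.0
```

>>> apply_moves(rows=[{"dx": 0.007,"dy": 0,"dz": 0,"wx": 0,"wy": 0,"wz": 0,"hand": -1},{"dx": 0.007,"dy": 0,"dz": 0,"wx": 0,"wy": 0,"wz": 0,"hand": -1},{"dx": 0.007,"dy": 0,"dz": 0,"wx": 0,"wy": 0,"wz": 0,"hand": -1},{"dx": 0.007,"dy": 0,"dz": 0,"wx": 0,"wy": 0,"wz": 0,"hand": -1},{"dx": 0.007,"dy": 0,"dz": 0,"wx": 0,"wy": 0,"wz": 0,"hand": -1},{"dx": 0.007,"dy": 0,"dz": 0,"wx": 0,"wy": 0,"wz": 0,"hand": -1},{"dx": 0.007,"dy": 0,"dz": 0,"wx": 0,"wy": 0,"wz": 0,"hand": -1}])

```text
time: 36.8
ee_pos: [0.5197, -0.0314, 0.0974]
eef_rot: [[-0.965, -0.264, -0.0], [-0.264, 0.965, -0.0], [0.0, -0.0, -1.0]]
ft_force: [1.4, 0.6, 3.4]
width: 0.0237
grasp_force: 45.0
```

>>> apply_moves(rows=[{"dx": 0.007,"dy": 0,"dz": 0,"wx": 0,"wy": 0,"wz": 0,"hand": -1},{"dx": 0.007,"dy": 0,"dz": 0,"wx": 0,"wy": 0,"wz": 0,"hand": -1},{"dx": 0.007,"dy": 0,"dz": 0,"wx": 0,"wy": 0,"wz": 0,"hand": -1},{"dx": 0.007,"dy": 0,"dz": 0,"wx": 0,"wy": 0,"wz": 0,"hand": -1},{"dx": 0.007,"dy": 0,"dz": 0,"wx": 0,"wy": 0,"wz": 0,"hand": -1},{"dx": 0.007,"dy": 0,"dz": 0,"wx": 0,"wy": 0,"wz": 0,"hand": -1},{"dx": 0.004,"dy": 0,"dz": 0,"wx": 0,"wy": 0,"wz": 0,"hand": -1},{"dx": 0,"dy": 0,"dz": 0,"wx": 0,"wy": 0,"wz": 0,"hand": -1},{"dx": 0,"dy": 0,"dz": 0,"wx": 0,"wy": 0,"wz": 0,"hand": -1}])

```text
time: 37.55
ee_pos: [0.4745, -0.0434, 0.0971]
eef_rot: [[-0.965, -0.264, -0.003], [-0.264, 0.965, 0.0], [0.003, 0.001, -1.0]]
ft_force: [-1.7, -1.3, 4.0]
width: 0.0238
grasp_force: 45.0
```

```bash
python3 go.py .4755 -.0452 .0974 195.3
python3 - <<'E'
from h import *
for n in("wrist","side"):
    c=shot(n);save(c,n+"7.png");P,C=cloud(c);h=hsv(C)
    k=(np.abs(P[:,0]-.475)<.08)&(np.abs(P[:,1]+.045)<.07)&(P[:,2]>.064)&(P[:,2]<.084)&(h[:,1]>60)&(h[:,0]<30)
    p=P[k]; pr(n,len(p),rect(p) if len(p)>5 else 0,np.percentile(p[:,2],[1,50,90]) if len(p) else 0)
E
```

```text
ee [0.4745, -0.0434, 0.0971] yaw -164.71265688236736 t 37.55 F [-1.715, -1.2993, 3.9582] w 0.02384864275116273 j6 -118.77186632450592
wz -0.012656882367309663 dx -0.0004597638912757311 dy -0.0020219909655434048 dz -0.0003048176868045982 len 0.0020958874308151807
wrist 4880 (array([471.5, -44.9]), array([76.3, 54.4]), 15.2) [0.0652, 0.0756, 0.0765]
side 337 (array([471.7, -45.1]), array([80.4, 53.9]), 13.9) [0.0643, 0.0741, 0.0776]
```

View pics/side7.png

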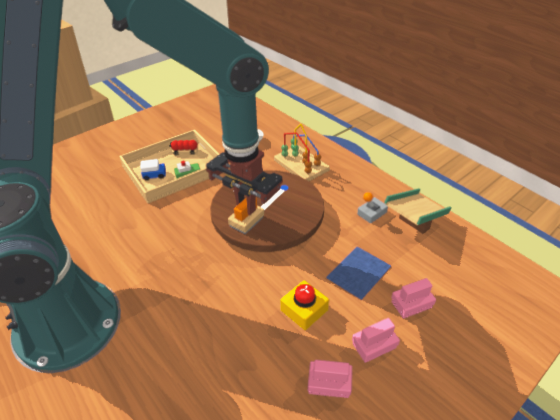

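The wiper covers the red dot and is flat; the streak still shows toward the blue dot. I'll stroke back.

>>> apply_moves(rows=[{"dx": -0.003,"dy": 0,"dz": 0,"wx": 0,"wy": 0,"wz": 0,"hand": -1},{"dx": -0.005,"dy": 0,"dz": 0,"wx": 0,"wy": 0,"wz": 0,"hand": -1},{"dx": -0.007,"dy": 0,"dz": 0,"wx": 0,"wy": 0,"wz": 0,"hand": -1},{"dx": -0.007,"dy": 0,"dz": 0,"wx": 0,"wy": 0,"wz": 0,"hand": -1},{"dx": -0.007,"dy": 0,"dz": 0,"wx": 0,"wy": 0,"wz": 0,"hand": -1},{"dx": -0.007,"dy": 0,"dz": 0,"wx": 0,"wy": 0,"wz": 0,"hand": -1},{"dx": -0.007,"dy": 0,"dz": 0,"wx": 0,"wy": 0,"wz": 0,"hand": -1},{"dx": -0.007,"dy": 0,"dz": 0,"wx": 0,"wy": 0,"wz": 0,"hand": -1}])

```text
time: 38.32
ee_pos: [0.5252, -0.0299, 0.0974]
eef_rot: [[-0.965, -0.264, 0.0], [-0.264, 0.965, -0.0], [-0.0, -0.0, -1.0]]
ft_force: [-1.3, 0.3, 2.4]
width: 0.0237
grasp_force: 45.0
```

>>> apply_moves(rows=[{"dx": -0.007,"dy": 0,"dz": 0,"wx": 0,"wy": 0,"wz": 0,"hand": -1},{"dx": -0.007,"dy": 0,"dz": 0,"wx": 0,"wy": 0,"wz": 0,"hand": -1},{"dx": -0.007,"dy": 0,"dz": 0,"wx": 0,"wy": 0,"wz": 0,"hand": -1},{"dx": -0.007,"dy": 0,"dz": 0,"wx": 0,"wy": 0,"wz": 0,"hand": -1},{"dx": -0.007,"dy": 0,"dz": 0,"wx": 0,"wy": 0,"wz": 0,"hand": -1},{"dx": -0.007,"dy": 0,"dz": 0,"wx": 0,"wy": 0,"wz": 0,"hand": -1},{"dx": -0.007,"dy": 0,"dz": 0,"wx": 0,"wy": 0,"wz": 0,"hand": -1},{"dx": -0.007,"dy": 0,"dz": 0,"wx": 0,"wy": 0,"wz": 0,"hand": -1}])

```text
time: 38.98
ee_pos: [0.5789, -0.0152, 0.0974]
eef_rot: [[-0.965, -0.264, -0.0], [-0.264, 0.965, -0.0], [0.0, -0.0, -1.0]]
ft_force: [-1.5, -0.5, 3.6]
width: 0.0242
grasp_force: 45.0
```

>>> apply_moves(rows=[{"dx": -0.007,"dy": 0,"dz": 0,"wx": 0,"wy": 0,"wz": 0,"hand": -1},{"dx": -0.007,"dy": 0,"dz": 0,"wx": 0,"wy": 0,"wz": 0,"hand": -1},{"dx": -0.007,"dy": 0,"dz": 0,"wx": 0,"wy": 0,"wz": 0,"hand": -1},{"dx": -0.007,"dy": 0,"dz": 0,"wx": 0,"wy": 0,"wz": 0,"hand": -1},{"dx": -0.007,"dy": 0,"dz": 0,"wx": 0,"wy": 0,"wz": 0,"hand": -1},{"dx": -0.007,"dy": 0,"dz": 0,"wx": 0,"wy": 0,"wz": 0,"hand": -1},{"dx": -0.007,"dy": 0,"dz": 0,"wx": 0,"wy": 0,"wz": 0,"hand": -1},{"dx": -0.007,"dy": 0,"dz": 0,"wx": 0,"wy": 0,"wz": 0,"hand": -1},{"dx": -0.004,"dy": 0,"dz": 0,"wx": 0,"wy": 0,"wz": 0,"hand": -1},{"dx": 0,"dy": 0,"dz": 0,"wx": 0,"wy": 0,"wz": 0,"hand": -1}])

```text
time: 39.82
ee_pos: [0.6377, 0.0007, 0.0975]
eef_rot: [[-0.965, -0.264, 0.002], [-0.264, 0.965, 0.0], [-0.002, -0.0, -1.0]]
ft_force: [1.2, 0.6, 3.7]
width: 0.0236
grasp_force: 45.0
```

>>> apply_moves(rows=[{"dx": 0,"dy": 0,"dz": 0,"wx": 0,"wy": 0,"wz": 0,"hand": -1},{"dx": 0,"dy": 0,"dz": 0,"wx": 0,"wy": 0,"wz": 0,"hand": -1}])

```text
time: 39.98
ee_pos: [0.6372, 0.0005, 0.0978]
eef_rot: [[-0.965, -0.264, 0.002], [-0.264, 0.965, 0.0], [-0.002, -0.001, -1.0]]
ft_force: [1.7, 0.8, 2.5]
width: 0.024
grasp_force: 45.0
```

```bash
python3 go.py .6355 -.0002 .0974 195.3
python3 - <<'E'
from h import *
for n in("wrist","side"):
    c=shot(n);save(c,n+"8.png");P,C=cloud(c);h=hsv(C)
    k=(np.hypot(P[:,0]-.555,P[:,1]+.022)<.12)&(P[:,2]>.035)&(P[:,2]<.055)
    for nm,m in(("blue",blue(C)),("red",red(C)),("white",(h[:,1]<60)&(h[:,2]>150))): pr(n,nm,(k&m).sum(),P[k&m].mean(0) if (k&m).any() else 0)
    k=(np.abs(P[:,0]-.63)<.08)&(np.abs(P[:,1]+.005)<.07)&(P[:,2]>.064)&(P[:,2]<.084)&(h[:,1]>60)&(h[:,0]<30)
    p=P[k]; pr(n,len(p),rect(p))
E
```

```text
ee [0.6372, 0.0005, 0.0978] yaw -164.70869059028297 t 39.9833 F [1.6738, 0.849, 2.5045] w 0.02403137058563492 j6 -111.46894899090437
wz -0.008690590282981248 dx 0.0018416182660474648 dy -0.00025426183508304344 dz 0.0003619536365503939 len 0.0018939950775098446
wrist blue 0 0
wrist red 0 0
wrist white 4312 [0.5554, -0.024, 0.0465]
wrist 4871 (array([634.3,  -0.9]), array([76.1, 54.3]), 15.3)
side blue 0 0
side red 53 [0.4749, -0.0455, 0.0462]
side white 183 [0.5425, -0.0269, 0.0459]
side 278 (array([634.1,  -1.1]), array([82.7, 54.2]), 14.5)
```

View pics/side8.png

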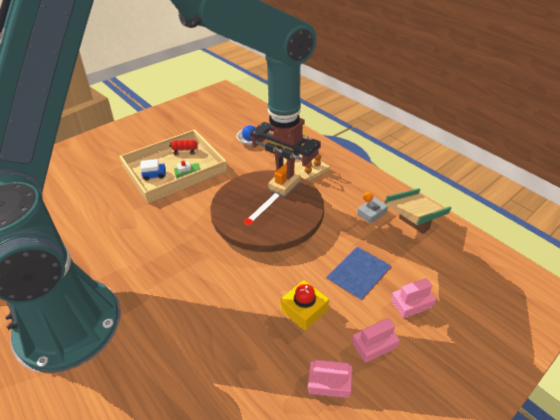

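The streak still shows at (262,208), so it may just be a fixed drawing. To be safe I'll make a second full pass, squeezed about 1 mm more (still partial).

>>> apply_moves(rows=[{"dx": 0,"dy": 0,"dz": 0.001,"wx": 0,"wy": 0,"wz": 0,"hand": -1},{"dx": 0.004,"dy": -0.0003,"dz": 0,"wx": 0,"wy": 0,"wz": 0,"hand": -1},{"dx": 0.008,"dy": -0.0003,"dz": 0,"wx": 0,"wy": 0,"wz": 0,"hand": -1},{"dx": 0.008,"dy": 0,"dz": 0,"wx": 0,"wy": 0,"wz": 0,"hand": -1},{"dx": 0.008,"dy": 0,"dz": 0,"wx": 0,"wy": 0,"wz": 0,"hand": -1},{"dx": 0.008,"dy": 0,"dz": 0,"wx": 0,"wy": 0,"wz": 0,"hand": -1},{"dx": 0.008,"dy": 0,"dz": 0,"wx": 0,"wy": 0,"wz": 0,"hand": -1},{"dx": 0.008,"dy": 0,"dz": 0,"wx": 0,"wy": 0,"wz": 0,"hand": -1},{"dx": 0.008,"dy": 0,"dz": 0,"wx": 0,"wy": 0,"wz": 0,"hand": -1},{"dx": 0.008,"dy": 0,"dz": 0,"wx": 0,"wy": 0,"wz": 0,"hand": -1}])

```text
time: 40.92
ee_pos: [0.5698, -0.0183, 0.0964]
eef_rot: [[-0.965, -0.264, -0.0], [-0.264, 0.965, -0.0], [0.0, -0.0, -1.0]]
ft_force: [2.8, 0.1, 4.6]
width: 0.0238
grasp_force: 45.0
```

>>> apply_moves(rows=[{"dx": 0.008,"dy": 0,"dz": 0,"wx": 0,"wy": 0,"wz": 0,"hand": -1},{"dx": 0.008,"dy": 0,"dz": 0,"wx": 0,"wy": 0,"wz": 0,"hand": -1},{"dx": 0.008,"dy": 0,"dz": 0,"wx": 0,"wy": 0,"wz": 0,"hand": -1},{"dx": 0.008,"dy": 0,"dz": 0,"wx": 0,"wy": 0,"wz": 0,"hand": -1},{"dx": 0.008,"dy": 0,"dz": 0,"wx": 0,"wy": 0,"wz": 0,"hand": -1},{"dx": 0.008,"dy": 0,"dz": 0,"wx": 0,"wy": 0,"wz": 0,"hand": -1},{"dx": 0.008,"dy": 0,"dz": 0,"wx": 0,"wy": 0,"wz": 0,"hand": -1},{"dx": 0.008,"dy": 0,"dz": 0,"wx": 0,"wy": 0,"wz": 0,"hand": -1},{"dx": 0.008,"dy": 0,"dz": 0,"wx": 0,"wy": 0,"wz": 0,"hand": -1},{"dx": 0.008,"dy": 0,"dz": 0,"wx": 0,"wy": 0,"wz": 0,"hand": -1}])

```text
time: 41.75
ee_pos: [0.4927, -0.0394, 0.0964]
eef_rot: [[-0.965, -0.264, -0.0], [-0.264, 0.965, -0.0], [0.0, -0.0, -1.0]]
ft_force: [2.3, 0.6, 3.7]
width: 0.0234
grasp_force: 45.0
```

>>> apply_moves(rows=[{"dx": 0.008,"dy": 0,"dz": 0,"wx": 0,"wy": 0,"wz": 0,"hand": -1},{"dx": 0.006,"dy": 0,"dz": 0,"wx": 0,"wy": 0,"wz": 0,"hand": -1},{"dx": 0,"dy": 0,"dz": 0,"wx": 0,"wy": 0,"wz": 0,"hand": -1},{"dx": 0,"dy": 0,"dz": 0,"wx": 0,"wy": 0,"wz": 0,"hand": -1}])

```text
time: 42.08
ee_pos: [0.4782, -0.0429, 0.0961]
eef_rot: [[-0.965, -0.264, -0.003], [-0.264, 0.965, 0.0], [0.003, 0.001, -1.0]]
ft_force: [-1.9, -0.5, 4.0]
width: 0.0235
grasp_force: 45.0
```

```bash
python3 go.py .4755 -.0452 .0974 195.3
python3 - <<'E'
from h import *
c=shot("side");P,C=cloud(c);h=hsv(C);k=(np.hypot(P[:,0]-.555,P[:,1]+.022)<.12)&(P[:,2]>.035)&(P[:,2]<.055)&(h[:,1]<60)&(h[:,2]>150)
pr(k.sum(),rect(P[k]))
k=(np.abs(P[:,0]-.475)<.08)&(np.abs(P[:,1]+.045)<.07)&(P[:,2]>.064)&(P[:,2]<.084)&(h[:,1]>60)&(h[:,0]<30);pr(rect(P[k]))
E
```

```text
ee [0.4782, -0.0429, 0.0961] yaw -164.71711305430978 t 42.0833 F [-1.8582, -0.5469, 4.02] w 0.02350982083400793 j6 -118.60472567343236
wz -0.017113054309788822 dx 0.003247454327197419 dy -0.0015050553815940356 dz -0.0013071605579415696 len 0.0038104881620517504
105 (array([581.1, -18.3]), array([87.1, 15. ]), 11.9)
(array([474.8, -44.8]), array([80.2, 54.9]), 13.9)
```

>>> apply_moves(rows=[{"dx": -0.004,"dy": 0,"dz": 0,"wx": 0,"wy": 0,"wz": 0,"hand": -1},{"dx": -0.008,"dy": 0,"dz": 0,"wx": 0,"wy": 0,"wz": 0,"hand": -1},{"dx": -0.008,"dy": 0,"dz": 0,"wx": 0,"wy": 0,"wz": 0,"hand": -1},{"dx": -0.008,"dy": 0,"dz": 0,"wx": 0,"wy": 0,"wz": 0,"hand": -1},{"dx": -0.008,"dy": 0,"dz": 0,"wx": 0,"wy": 0,"wz": 0,"hand": -1},{"dx": -0.008,"dy": 0,"dz": 0,"wx": 0,"wy": 0,"wz": 0,"hand": -1},{"dx": -0.008,"dy": 0,"dz": 0,"wx": 0,"wy": 0,"wz": 0,"hand": -1},{"dx": -0.008,"dy": 0,"dz": 0,"wx": 0,"wy": 0,"wz": 0,"hand": -1},{"dx": -0.008,"dy": 0,"dz": 0,"wx": 0,"wy": 0,"wz": 0,"hand": -1},{"dx": -0.008,"dy": 0,"dz": 0,"wx": 0,"wy": 0,"wz": 0,"hand": -1}])

```text
time: 42.97
ee_pos: [0.5541, -0.0226, 0.0964]
eef_rot: [[-0.965, -0.264, -0.0], [-0.264, 0.965, -0.0], [0.0, -0.0, -1.0]]
ft_force: [-2.0, -0.8, 3.0]
width: 0.0237
grasp_force: 45.0
```

>>> apply_moves(rows=[{"dx": -0.008,"dy": 0,"dz": 0,"wx": 0,"wy": 0,"wz": 0,"hand": -1},{"dx": -0.008,"dy": 0,"dz": 0,"wx": 0,"wy": 0,"wz": 0,"hand": -1},{"dx": -0.008,"dy": 0,"dz": 0,"wx": 0,"wy": 0,"wz": 0,"hand": -1},{"dx": -0.008,"dy": 0,"dz": 0,"wx": 0,"wy": 0,"wz": 0,"hand": -1},{"dx": -0.008,"dy": 0,"dz": 0,"wx": 0,"wy": 0,"wz": 0,"hand": -1},{"dx": -0.008,"dy": 0,"dz": 0,"wx": 0,"wy": 0,"wz": 0,"hand": -1},{"dx": -0.008,"dy": 0,"dz": 0,"wx": 0,"wy": 0,"wz": 0,"hand": -1},{"dx": -0.008,"dy": 0,"dz": 0,"wx": 0,"wy": 0,"wz": 0,"hand": -1},{"dx": -0.008,"dy": 0,"dz": 0,"wx": 0,"wy": 0,"wz": 0,"hand": -1},{"dx": -0.008,"dy": 0,"dz": 0,"wx": 0,"wy": 0,"wz": 0,"hand": -1}])

```text
time: 43.8
ee_pos: [0.6312, -0.0015, 0.0964]
eef_rot: [[-0.965, -0.264, -0.0], [-0.264, 0.965, -0.0], [0.0, -0.0, -1.0]]
ft_force: [-1.6, 0.4, 3.7]
width: 0.0233
grasp_force: 45.0
```

>>> apply_moves(rows=[{"dx": -0.007,"dy": 0,"dz": 0,"wx": 0,"wy": 0,"wz": 0,"hand": -1},{"dx": 0,"dy": 0,"dz": 0,"wx": 0,"wy": 0,"wz": 0,"hand": -1},{"dx": 0,"dy": 0,"dz": 0,"wx": 0,"wy": 0,"wz": 0,"hand": -1},{"dx": 0,"dy": 0,"dz": -0.005,"wx": 0,"wy": 0,"wz": 0,"hand": -1},{"dx": 0,"dy": 0,"dz": -0.02,"wx": 0,"wy": 0,"wz": 0,"hand": -1},{"dx": 0,"dy": 0,"dz": -0.03,"wx": 0,"wy": 0,"wz": 0,"hand": -1},{"dx": 0,"dy": 0,"dz": 0,"wx": 0,"wy": 0,"wz": 0,"hand": -1},{"dx": 0,"dy": 0,"dz": 0,"wx": 0,"wy": 0,"wz": 0,"hand": -1},{"dx": 0,"dy": 0,"dz": 0,"wx": 0,"wy": 0,"wz": 0,"hand": -1}])

```text
time: 44.55
ee_pos: [0.6361, 0.0001, 0.1507]
eef_rot: [[-0.965, -0.264, -0.002], [-0.264, 0.965, 0.0], [0.002, 0.0, -1.0]]
ft_force: [-0.6, 0.5, -1.3]
width: 0.0236
grasp_force: 45.0
```

```bash

python3 - <<'E'
from h import *
for n in("top","side"):
    c=shot(n);P,C=cloud(c);h=hsv(C)
    k=(np.abs(P[:,0]-.595)<.1)&(np.abs(P[:,1]+.315)<.1)&(P[:,2]<.012)&(P[:,2]>-.01)&(h[:,0]>95)&(h[:,0]<135)&(h[:,1]>80); pr(n,"dock",rect(P[k]),np.median(P[k][:,2]))
c=shot("wrist");P,C=cloud(c);h=hsv(C)
k=(np.abs(P[:,0]-.634)<.08)&(np.abs(P[:,1])<.08)&(P[:,2]>.108)&(P[:,2]<.136)&(h[:,1]>60)&(h[:,0]<30)
pr("wiper",rect(P[k]),np.percentile(P[k][:,2],[1,50,90]))
E
python3 go.py .598 -.3165 .15 189
```

```text
top dock (array([ 596. , -316.5]), array([123.7,  93.8]), 9.0) 0.0017058034952264212
side dock (array([ 595.1, -316.7]), array([130.7,  96.1]), 8.8) 0.0036552281793463814
wiper (array([632.6,  -1.2]), array([76. , 54.4]), 15.5) [0.1115, 0.1282, 0.1292]
ee [0.6359, 0.0002, 0.1498] yaw -164.7137306413572 t 44.7 F [-0.4673, -0.172, -1.5838] w 0.02364961548304 j6 -111.48368069668207
wz 6.286269358642812 dx 0.08692763482692412 dy -0.3068687478583965 dz -0.0002137916810411311 len 0.3189433928076675
```

>>> apply_moves(rows=[{"dx": 0,"dy": 0,"dz": -0.01,"wx": 0,"wy": 0,"wz": 6.3,"hand": -1},{"dx": 0.0107,"dy": -0.0383,"dz": 0,"wx": 0,"wy": 0,"wz": 0,"hand": -1},{"dx": 0.0107,"dy": -0.0383,"dz": 0,"wx": 0,"wy": 0,"wz": 0,"hand": -1},{"dx": 0.0107,"dy": -0.0383,"dz": 0,"wx": 0,"wy": 0,"wz": 0,"hand": -1},{"dx": 0.0107,"dy": -0.0383,"dz": 0,"wx": 0,"wy": 0,"wz": 0,"hand": -1},{"dx": 0.0107,"dy": -0.0383,"dz": 0,"wx": 0,"wy": 0,"wz": 0,"hand": -1},{"dx": 0.0107,"dy": -0.0383,"dz": 0,"wx": 0,"wy": 0,"wz": 0,"hand": -1},{"dx": 0.0107,"dy": -0.0383,"dz": 0,"wx": 0,"wy": 0,"wz": 0,"hand": -1},{"dx": 0.0107,"dy": -0.0383,"dz": 0,"wx": 0,"wy": 0,"wz": 0,"hand": -1}])

```text
time: 45.45
ee_pos: [0.5994, -0.3173, 0.1601]
eef_rot: [[-0.988, -0.156, -0.002], [-0.156, 0.988, 0.001], [0.002, 0.001, -1.0]]
ft_force: [1.3, 0.0, -0.9]
width: 0.0236
grasp_force: 45.0
```

>>> apply_moves(rows=[{"dx": 0,"dy": 0,"dz": 0.03,"wx": 0,"wy": 0,"wz": 0,"hand": -1},{"dx": 0,"dy": 0,"dz": 0.03,"wx": 0,"wy": 0,"wz": 0,"hand": -1},{"dx": 0,"dy": 0,"dz": 0.02,"wx": 0,"wy": 0,"wz": 0,"hand": -1},{"dx": 0,"dy": 0,"dz": 0,"wx": 0,"wy": 0,"wz": 0,"hand": -1},{"dx": 0,"dy": 0,"dz": 0,"wx": 0,"wy": 0,"wz": 0,"hand": -1},{"dx": 0,"dy": 0,"dz": 0,"wx": 0,"wy": 0,"wz": 0,"hand": -1},{"dx": 0,"dy": 0,"dz": 0,"wx": 0,"wy": 0,"wz": 0,"hand": -1}])

```text
time: 46.03
ee_pos: [0.6018, -0.3164, 0.083]
eef_rot: [[-0.988, -0.157, 0.002], [-0.157, 0.988, -0.002], [-0.002, -0.002, -1.0]]
ft_force: [-0.2, 0.5, -1.1]
width: 0.0237
grasp_force: 45.0
```

```bash

python3 - <<'E'
from h import *
c=shot("wrist");P,C=cloud(c);h=hsv(C)
k=(np.abs(P[:,0]-.596)<.07)&(np.abs(P[:,1]+.317)<.08)&(P[:,2]>.035)&(P[:,2]<.068)&(h[:,1]>60)&(h[:,0]<30)
pr("wiper",rect(P[k]),np.percentile(P[k][:,2],[1,50,90]))
E
python3 go.py .5993 -.3157 .06 189
```

```text
wiper (array([ 598.8, -317.4]), array([76.3, 54. ]), 8.9) [0.045, 0.0613, 0.0622]
ee [0.6018, -0.3163, 0.0832] yaw -170.97860875857464 t 46.0833 F [-0.3972, 0.3116, -1.56] w 0.023992641171926402 j6 -132.5572016321889
wz 0.02139124142536275 dx 0.002409831535350296 dy 0.0010292746200302294 dz 0.023218531330941664 len 0.023365934422533305
```

>>> apply_moves(rows=[{"dx": 0.0026,"dy": 0.001,"dz": 0.012,"wx": 0,"wy": 0,"wz": 0,"hand": -1},{"dx": 0,"dy": 0,"dz": 0.008,"wx": 0,"wy": 0,"wz": 0,"hand": -1},{"dx": 0,"dy": 0,"dz": 0.003,"wx": 0,"wy": 0,"wz": 0,"hand": -1},{"dx": 0,"dy": 0,"dz": 0,"wx": 0,"wy": 0,"wz": 0,"hand": -1},{"dx": 0,"dy": 0,"dz": 0,"wx": 0,"wy": 0,"wz": 0,"hand": -1}])

```text
time: 46.5
ee_pos: [0.598, -0.3152, 0.059]
eef_rot: [[-0.988, -0.156, 0.0], [-0.156, 0.988, -0.0], [-0.0, -0.0, -1.0]]
ft_force: [-0.5, 1.1, 1.8]
width: 0.024
grasp_force: 45.0
```

>>> apply_moves(rows=[{"dx": 0,"dy": 0,"dz": 0.0005,"wx": 0,"wy": 0,"wz": 0,"hand": -1},{"dx": 0,"dy": 0,"dz": 0,"wx": 0,"wy": 0,"wz": 0,"hand": -1}])

```text
time: 46.67
ee_pos: [0.598, -0.3153, 0.0584]
eef_rot: [[-0.988, -0.156, 0.0], [-0.156, 0.988, -0.0], [-0.0, -0.0, -1.0]]
ft_force: [-0.9, 0.7, 2.0]
width: 0.0237
grasp_force: 45.0
```

>>> apply_moves(rows=[{"dx": 0,"dy": 0,"dz": 0,"wx": 0,"wy": 0,"wz": 0,"hand": 0.1},{"dx": 0,"dy": 0,"dz": 0,"wx": 0,"wy": 0,"wz": 0,"hand": 0.1},{"dx": 0,"dy": 0,"dz": 0,"wx": 0,"wy": 0,"wz": 0,"hand": 0.1},{"dx": 0,"dy": 0,"dz": 0,"wx": 0,"wy": 0,"wz": 0,"hand": 0.1},{"dx": 0,"dy": 0,"dz": -0.02,"wx": 0,"wy": 0,"wz": 0,"hand": 0.3},{"dx": 0,"dy": 0,"dz": -0.035,"wx": 0,"wy": 0,"wz": 0,"hand": 0.7},{"dx": 0,"dy": 0,"dz": -0.035,"wx": 0,"wy": 0,"wz": 0,"hand": 0.7},{"dx": 0,"dy": 0,"dz": -0.035,"wx": 0,"wy": 0,"wz": 0,"hand": 0.7},{"dx": 0,"dy": 0,"dz": 0,"wx": 0,"wy": 0,"wz": 0,"hand": 0.7},{"dx": 0,"dy": 0,"dz": 0,"wx": 0,"wy": 0,"wz": 0,"hand": 0.7}])

```text
time: 47.5
ee_pos: [0.5995, -0.3164, 0.1857]
eef_rot: [[-0.988, -0.156, 0.005], [-0.156, 0.988, -0.003], [-0.004, -0.004, -1.0]]
ft_force: [-0.4, 0.6, -0.6]
width: 0.0746
grasp_force: 0.0
```

```bash

python3 - <<'E'
from h import *
c=shot("wrist");save(c,"w9.png");P,C=cloud(c);h=hsv(C)
k=(np.abs(P[:,0]-.595)<.1)&(np.abs(P[:,1]+.315)<.1)
p=P[k&(P[:,2]>.022)&(P[:,2]<.09)];pr("wiper",rect(p),p[:,2].max())
kk=k&(P[:,2]<.012)&(h[:,0]>95)&(h[:,0]<135)&(h[:,1]>80);pr("dock",rect(P[kk]))
p,k=near(P,C,.425,-.312,.05,.045,.12);p=p[red(k)];pr("head",len(p),rect(p),np.percentile(p[:,2],[50,98]))
E
python3 go.py .425 -.3125 .17 189
```

```text
wiper (array([ 597. , -315.6]), array([80.2, 54.1]), 8.9) 0.07562004104679382
dock (array([ 596.9, -316.8]), array([128.3,  98.8]), 9.0)
ee [0.5981, -0.3155, 0.1835] yaw -171.00649873948103 t 47.55 F [0.6387, -0.2622, -0.6234] w 0.07499874618995793 j6 -132.64638822064623
wz -0.006498739481003213 dx 0.17049829357418694 dy 0.030026543644236656 dz 0.01347135324745255 len 0.173645439886127Traceback (most recent call last):
  File "<stdin>", line 6, in <module>
    return _quantile_unchecked(
        a, q, axis, out, overwrite_input, method, keepdims, weights)
    return _ureduce(a,
                    func=_quantile_ureduce_func,
    ...<5 lines>...
                    overwrite_input=overwrite_input,
                    method=method)
    r = func(a, **kwargs)
    result = _quantile(arr,
                       quantiles=q,
    ...<2 lines>...
                       out=out,
                       weights=wgt)
    slices_having_nans = np.isnan(arr[-1, ...])
                                  ~~~^^^^^^^^^
IndexError: index -1 is out of bounds for axis 0 with size 0
```

View pics/w9.png

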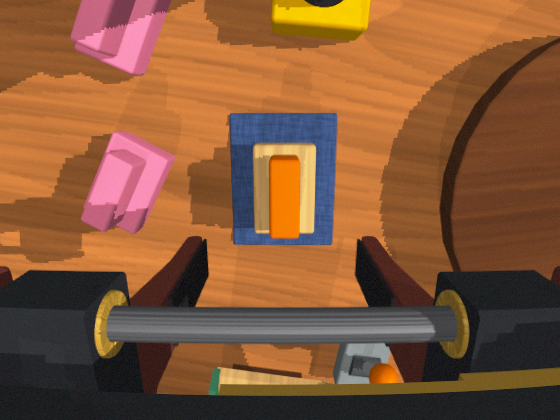

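The wiper stands upright in the mat's middle, at (284,190), about 1 mm off centre. Now back to the stop.

>>> apply_moves(rows=[{"dx": 0.034,"dy": 0.006,"dz": 0,"wx": 0,"wy": 0,"wz": 0,"hand": 0.7},{"dx": 0.034,"dy": 0.006,"dz": 0,"wx": 0,"wy": 0,"wz": 0,"hand": 0.7},{"dx": 0.034,"dy": 0.006,"dz": 0,"wx": 0,"wy": 0,"wz": 0,"hand": 0.7},{"dx": 0.034,"dy": 0.006,"dz": 0,"wx": 0,"wy": 0,"wz": 0,"hand": 0.7},{"dx": 0.034,"dy": 0.006,"dz": 0,"wx": 0,"wy": 0,"wz": 0,"hand": 0.7},{"dx": 0,"dy": 0,"dz": 0,"wx": 0,"wy": 0,"wz": 0,"hand": 0.7},{"dx": 0,"dy": 0,"dz": 0,"wx": 0,"wy": 0,"wz": 0,"hand": 0.7},{"dx": 0,"dy": 0,"dz": 0,"wx": 0,"wy": 0,"wz": 0,"hand": 0.7}])

```text
time: 48.22
ee_pos: [0.4254, -0.3122, 0.182]
eef_rot: [[-0.988, -0.156, -0.0], [-0.156, 0.988, 0.001], [0.0, 0.001, -1.0]]
ft_force: [1.2, -0.4, -0.2]
width: 0.0749
grasp_force: 0.0
```

```bash

python3 - <<'E'
from h import *
c=shot("wrist");save(c,"w10.png");P,C=cloud(c)
p,k=near(P,C,.425,-.312,.05,.045,.12);p=p[red(k)];pr("head",len(p),rect(p),np.percentile(p[:,2],[50,98]))
p,k=near(P,C,.424,-.311,.07,.04,.048);pr("housing",rect(p))
E
python3 go.py .425 -.3125 .064 189
```

```text
head 2119 (array([ 425.1, -312.9]), array([40.8, 41. ]), 41.1) [0.0741, 0.077]
housing (array([ 425.5, -312.7]), array([76.5, 76.2]), 4.3)
ee [0.4261, -0.3124, 0.1822] yaw -171.00363342211915 t 48.2667 F [-0.9402, -0.1452, 0.5789] w 0.07469947001718125 j6 -142.7548799732727
wz -0.003633422119150964 dx 0.0010832524713332411 dy 0.00010171450054306619 dz 0.11823633911905165 len 0.11824134501109015
```

>>> apply_moves(rows=[{"dx": 0.0008,"dy": 0,"dz": 0.038,"wx": 0,"wy": 0,"wz": 0,"hand": 0.7},{"dx": 0,"dy": 0,"dz": 0.038,"wx": 0,"wy": 0,"wz": 0,"hand": 0.7},{"dx": 0,"dy": 0,"dz": 0.03,"wx": 0,"wy": 0,"wz": 0,"hand": 0.6},{"dx": 0,"dy": 0,"dz": 0.012,"wx": 0,"wy": 0,"wz": 0,"hand": 0.5},{"dx": 0,"dy": 0,"dz": 0,"wx": 0,"wy": 0,"wz": 0,"hand": 0.4},{"dx": 0,"dy": 0,"dz": 0,"wx": 0,"wy": 0,"wz": 0,"hand": 0.3},{"dx": 0,"dy": 0,"dz": 0,"wx": 0,"wy": 0,"wz": 0,"hand": 0.2}], force=20)

```text
time: 48.85
ee_pos: [0.4259, -0.3131, 0.0655]
eef_rot: [[-0.988, -0.157, 0.001], [-0.157, 0.988, -0.001], [-0.001, -0.001, -1.0]]
ft_force: [0.6, 0.3, 1.1]
width: 0.0544
grasp_force: 0.0
```

>>> apply_moves(rows=[{"dx": 0,"dy": 0,"dz": 0,"wx": 0,"wy": 0,"wz": 0,"hand": -1},{"dx": 0,"dy": 0,"dz": 0,"wx": 0,"wy": 0,"wz": 0,"hand": -1},{"dx": 0,"dy": 0,"dz": 0,"wx": 0,"wy": 0,"wz": 0,"hand": -1},{"dx": 0,"dy": 0,"dz": 0,"wx": 0,"wy": 0,"wz": 0,"hand": -1},{"dx": 0,"dy": 0,"dz": 0,"wx": 0,"wy": 0,"wz": 0,"hand": -1}])

```text
time: 49.27
ee_pos: [0.4253, -0.3125, 0.0657]
eef_rot: [[-0.988, -0.156, 0.002], [-0.156, 0.988, -0.001], [-0.002, -0.001, -1.0]]
ft_force: [3.9, 3.0, 3.8]
width: 0.0414
grasp_force: 20.0
```

>>> apply_moves(rows=[{"dx": 0,"dy": 0,"dz": 0,"wx": 0,"wy": 0,"wz": 5.5,"hand": -1},{"dx": 0,"dy": 0,"dz": 0,"wx": 0,"wy": 0,"wz": 5.5,"hand": -1},{"dx": 0,"dy": 0,"dz": 0,"wx": 0,"wy": 0,"wz": 5.5,"hand": -1},{"dx": 0,"dy": 0,"dz": 0,"wx": 0,"wy": 0,"wz": 5.5,"hand": -1},{"dx": 0,"dy": 0,"dz": 0,"wx": 0,"wy": 0,"wz": 5.5,"hand": -1},{"dx": 0,"dy": 0,"dz": 0,"wx": 0,"wy": 0,"wz": 5.5,"hand": -1},{"dx": 0,"dy": 0,"dz": 0,"wx": 0,"wy": 0,"wz": 5.5,"hand": -1},{"dx": 0,"dy": 0,"dz": 0,"wx": 0,"wy": 0,"wz": 5.5,"hand": -1},{"dx": 0,"dy": 0,"dz": 0,"wx": 0,"wy": 0,"wz": 0,"hand": -1}])

```text
time: 50.02
ee_pos: [0.4251, -0.3131, 0.0655]
eef_rot: [[-0.817, 0.576, 0.001], [0.576, 0.817, -0.002], [-0.002, -0.0, -1.0]]
ft_force: [2.2, 1.3, 4.7]
width: 0.0413
grasp_force: 20.0
```

>>> apply_moves(rows=[{"dx": 0,"dy": 0,"dz": 0,"wx": 0,"wy": 0,"wz": 0,"hand": 0.6},{"dx": 0,"dy": 0,"dz": 0,"wx": 0,"wy": 0,"wz": 0,"hand": 0.6},{"dx": 0,"dy": 0,"dz": 0,"wx": 0,"wy": 0,"wz": 0,"hand": 0.6},{"dx": 0,"dy": 0,"dz": 0,"wx": 0,"wy": 0,"wz": 0,"hand": 0.6},{"dx": 0,"dy": 0,"dz": 0,"wx": 0,"wy": 0,"wz": 0,"hand": 0.6},{"dx": 0,"dy": 0,"dz": -0.03,"wx": 0,"wy": 0,"wz": 0,"hand": 0.6},{"dx": 0,"dy": 0,"dz": -0.035,"wx": 0,"wy": 0,"wz": 0,"hand": 0.6},{"dx": 0,"dy": 0,"dz": -0.035,"wx": 0,"wy": 0,"wz": 0,"hand": 0.6},{"dx": 0,"dy": 0,"dz": -0.02,"wx": 0,"wy": 0,"wz": 0,"hand": 0.6},{"dx": 0,"dy": 0,"dz": 0,"wx": 0,"wy": 0,"wz": 0,"hand": 0.6}])

```text
time: 50.85
ee_pos: [0.4267, -0.3145, 0.1894]
eef_rot: [[-0.819, 0.573, 0.006], [0.573, 0.819, -0.006], [-0.008, -0.002, -1.0]]
ft_force: [0.2, -0.5, 0.2]
width: 0.0702
grasp_force: 0.0
```

>>> apply_moves(rows=[{"dx": 0,"dy": 0,"dz": -0.03,"wx": 0,"wy": 0,"wz": 0,"hand": 0.6},{"dx": 0,"dy": 0,"dz": -0.03,"wx": 0,"wy": 0,"wz": 0,"hand": 0.6},{"dx": 0,"dy": 0,"dz": 0,"wx": 0,"wy": 0,"wz": 0,"hand": 0.6},{"dx": 0,"dy": 0,"dz": 0,"wx": 0,"wy": 0,"wz": 0,"hand": 0.6}])

```text
time: 51.18
ee_pos: [0.425, -0.3129, 0.2454]
eef_rot: [[-0.819, 0.573, 0.002], [0.573, 0.819, -0.002], [-0.002, -0.001, -1.0]]
ft_force: [-0.3, 0.8, -0.1]
width: 0.0703
grasp_force: 0.0
```

```bash

python3 - <<'E'
from h import *
c=shot("wrist");P,C=cloud(c)
p,k=near(P,C,.425,-.312,.05,.045,.12);p=p[red(k)];pr("head",len(p),rect(p),np.percentile(p[:,2],[50,98]))
c2=shot("side");P,C=cloud(c2)
p,_=near(P,C,.6,-.316,.08,.025,.12);pr("wiper",rect(p),np.percentile(p[:,2],99))
v=np.hstack([c["img"],c2["img"]]);v=cv2.resize(v,(800,300));cv2.imwrite("pics/end.png",v[:,:,::-1])
E
```

```text
head 1452 (array([ 424.9, -312.3]), array([40.1, 40.7]), 15.9) [0.0805, 0.0835]
wiper (array([ 594.3, -315.9]), array([81.4, 53.4]), 8.2) 0.07458386687406937
```

View pics/end.png

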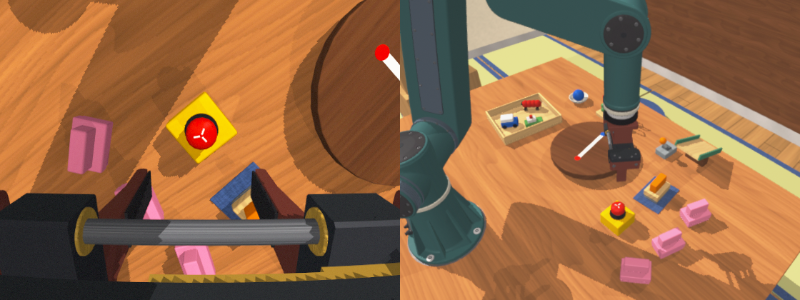

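The head is back up (median height 0.0805, as at the start). The toys are in the tray, the wiper is on its mat, and the arm is touching nothing.

```bash
python3 -c "
from plant import arm
print(arm.close_job())"
```

```text
the job is handed in; nothing more can be done
None
```

I handed in the job with every step done in order; the one doubt is that the chalk streak still shows in the camera images after two full wiping passes, so I can't confirm it counts as rubbed out.

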